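# Slide a steel rib out of its tray and hang it on its peg

## Task

The thin steel potter's rib lies in the shallow channel of its wooden tray, where it cannot be grasped: press lightly on top of it and slide it along the channel until it sticks out well past the tray's open end, without letting it fall. Then pinch it by its two sides, lift it clear of the tray and put its hole over the peg of the stand, so that it lies flat on the peg's shoulder. Work gently, pressing the rib hard neither into the tray nor onto the stand, and leave the other things where they are.

Things in the scene. Friction and masses are not known exactly. Their poses are not given: they have to be found in the camera images.
- steel_rib: thin flat rectangular plate of bare steel, a potter's rib: 120 mm long (its x axis), 50 mm wide (y), 3 mm thick (z), about 0.14 kg, with one round 16 mm through hole in its middle. Origin: middle of its underside, at the hole's centre. It starts flat in the channel, its long side along it, its x axis as the tray's. Pinched by its long sides near one end with 40 N it stays level.
- rib_tray: low wooden block fixed on strips to the table, 150 mm long (x), 84 mm wide (y), spanning x = -70 to +80 mm of its frame; z up. Its flat channel floor lies 66 mm above its origin and, as the strips vary, 66 to 74 mm above the table; it runs along x, 54 mm wide between two side rails 15 mm thick and 6 mm high (3 mm above the rib's top). Open at the -x end, roughly toward the robot. Rigid.
- channel_floor: the tray's polished plywood channel floor, 54 mm wide, 150 mm long, fixed, axes as the tray's; origin in its top face at tray (0, 0, 66) mm. A press of 12 to 13 N on the rib drags it along; below about 8 N the fingers slip on it. More than 20 N onto the floor counts as hard (also as a bump: touch down slowly, about 10 mm/s).
- tray_open_end (a point): middle of the edge of the channel floor at the open end, at tray (-70, 0, 66) mm, axes as the tray's. The rib tips out when more than 60 mm of it stick out past here. A small brass spring shoe in the left (+y) rail, 18 to 42 mm inside the open end, bears on the rib's side with 4 N and holds it against the right (-y) rail, 2 mm off the channel's middle line.
- tray_backstop (a point): foot of the backstop's face at the closed end of the channel, at tray (68, 0, 66) mm; the backstop is 12 mm high. The rib starts with only 0 to 6 mm between it and the backstop, so no finger fits behind it, and 12 to 18 mm inside the open end.
- peg_stand: turned wooden stand fixed to the table: round foot of 90 mm diameter, 10 to 16 mm high, column of 26 mm diameter, on top a flat shoulder of 38 mm diameter, 62 mm above the table, from which a steel peg of 10 mm diameter rises 18 mm (to 80 mm), its top 5 mm tapered. Origin: centre of the foot's underside. It stands to the left or the right of the tray.
- peg_shoulder (a point): centre of the flat shoulder round the foot of the peg, 62 mm above the table; the rib's underside rests here at the end. Pressing on it with more than 20 N counts as hard.
- bisque_cup: bystander: pale open cup, 66 mm wide, 74 mm high, standing where the stand is not; origin at the centre of its underside
- stamp: bystander: waisted white stamp, 42 mm wide, 52 mm high; origin at the centre of its underside
- clay_lump: bystander: roundish grey lump, about 56 mm wide, 48 mm high; origin at the centre of its underside
There are look-alikes about, which are no part of the job. Of the things shaped like the steel_rib, the steel one is meant.

How it is judged:
On the way, in this order (a step that is already met when the one before it is completed fails the run):
1. the rib has been slid along the channel until 20 to 58 mm of it stick out past the open end, still lying flat on the channel floor (x of steel_rib in the frame of tray_open_end between 0.002 and 0.04 m and z of steel_rib in the frame of tray_open_end between -0.002 and 0.002 m and angle between steel_rib's own z axis and vertical below 0.04 rad), for 0.2 s.
2. the rib has been pinched and lifted clear of the tray (height (world z) of steel_rib above 0.09 m and contact force between steel_rib and rib_tray below 0.1 N and contact force between the fingers and steel_rib above 1 N), for 0.1 s.
At the end, for the whole second after the job is handed in: the rib is released and at rest flat (within 0.08 rad) on the stand's shoulder with the peg through its hole (hole centre within 6 mm of the peg's axis, underside within 4 mm of the shoulder) (horizontal distance between steel_rib and peg_shoulder below 0.006 m and z of steel_rib in the frame of peg_shoulder between -0.004 and 0.004 m and angle between steel_rib's own z axis and vertical below 0.08 rad and linear speed of steel_rib below 0.02 m/s); the robot touches nothing.
It fails at once if the rib is pressed hard onto the channel floor (more than 20 N) (contact force between steel_rib and channel_floor above 20 N).
It fails at once if the rib is pressed hard onto the stand (more than 20 N) (contact force between steel_rib and peg_stand above 20 N).
It fails at once if the rib falls (height (world z) of steel_rib below 0.045 m).
It fails at once if a bystander is shifted by more than 20 mm (distance of any of bisque_cup, stamp, clay_lump from where it was at the start of the episode above 0.02 m).
It also fails if it takes over 61 s, if anything falls off the work surface, if the arm or the gripper's body presses on something with over 40 N, if the wrist force passes 120 N, or if a joint passes its speed limit or range.

## Robot

A 6-joint arm with a two-finger parallel gripper is mounted at the origin on a cart in front of the work surface, level with it; the furniture and walls round the work are solid. World frame = base frame: x ahead of the robot, y to its left, z up, the work surface at z = 0. Lengths are in m, angles in rad, forces in N, time in s.
With the tool pointing down it reaches from about 0.35 to 0.8 m from the base axis. Payload 7.3 kg.
Tool frame: the origin (TCP) lies on the centre line of the jaws, within the pads' length; the fingertips stand 25 mm ahead of it and the grasp point (between the pads) lies 6 mm ahead of it (nose_length is the distance from the TCP to the fingertips, in m); y points along the fingers, z is the direction in which the jaws open and shut, and the axes are right-handed (so a half turn about y gives the same grasp; the last joint's range is limited). The gripper opens to 85 mm and grips with 20 to 120 N. Pads are 22 mm wide; open, the fingers measure 114 mm over their backs; the gripper's body (76 mm by 85 mm) begins 54 mm behind the grasp point. The pads swing forward as they close: fully open they stand 13 mm farther back than shut.
Start: joints at [1.018, 0.342, 1.524, -0, 1.275, -0.146], TCP at [0.208, 0.482, 0.224] pointing down, gripper open.
Joint ranges: [-2.53, 2.53], [-0.77, 2.02], [0.04, 2.7], [-1, 4.14], [0.28, 2.66], [-3.11, 3.11]. Speed limits (rad/s): [2.57, 2.57, 3.14, 3.14, 3.14, 3.14].

## Interface

Orientations are given as a unit quaternion [x, y, z, w].
In Python, from workcell import * gives the robot as it stands. The module is installed in compiled form; this text tells all that it offers.
- The arm moves only by the tool play_rows, never from a script. Its argument "series" is a list of rows, each a list of 7 numbers: the turn, a rotation vector about the world's x, y, z in rad, then the shift along the world's x, y, z in mm, then the opening, from -1 (shut) to 1 (fully open). In form: [[rx, ry, rz, x, y, z, fingers], ...]. A call has 1 to 10 rows; each row shifts and turns the pose as measured when the row begins; what a row does not reach is not made up. A row lasts 1/12 s, in which the tool goes at most 41.7 mm and 7.16 degrees, less where a joint would pass 70% of its speed; a pose out of reach is approached as far as the arm can. A call is refused whole if a number of a shift passes 41.7 or a number of a turn 0.125, either way. A call with a gripper value outside its range is refused whole. The fingers move at their own pace and stop on an object; "squeeze" is the grip in N (left out, the last holds). Time passes only in rows, so rows that do not move let the fingers close. It gives the time, the measured TCP pose, the force and the opening at its end, in the units of the state.
- read_state(): the state, without advancing time (a new reading comes with each control period).
- read_camera(name): name is "scene" or "side" or "wrist"; returns the picture (400x640x3 uint8, blue, green, red); there is no depth.
- camera_info(name): a dict with "fx", "fy", "cx", "cy" (pixels), "R" (3x3) and "t" (3): a world point X has camera coordinates R X + t; the wrist camera has in their place "tool_from_camera" (4x4, takes a point from camera to tool coordinates, whose origin is the TCP and whose axes are the tool frame's). Camera axes: x right, y down, z forward; pixel columns grow to the right and rows downward; lengths in m; the calibration is good to about 2 mm. A picture is of the moment at which its call begins: read the wrist's pose just before it. camera_info takes no time and is no camera call.
- sign_off(): hands the job in, once; it reports no verdict.
The state is a dict: "time": time; "joints": joint angles; "qvel": joint speeds; "joint_torque": joint torques, N m; "position": TCP position; "ee_rot": TCP orientation; "ft_force": force on the tool from outside, world axes, zero at the start; "torque": the same for the moment, N m; "width": finger opening in m.
Only numpy, scipy, OpenCV 4.12 (cv2) and the standard library are available. Lean on these libraries where they do the work, as an engineer would, in place of code of your own. Each camera call takes 0.05 s, during which the arm holds its last target.

## Working session

There is one attempt and no reset: what is moved stays moved. The work goes in short steps, Python scripts to look and compute and a tool call to move; the robot and the scene stay as the last step left them, time stands still between calls to the robot, and variables do not carry over. Pictures are saved under pics/ and viewed, and the job is handed in when it is done.

Besides the shell and the picture viewer there is one more tool, called after "Request:" by a JSON object that holds its "api" and its "payload". play_rows: Moves the arm, as the interface text tells. Its arguments: {"type":"object","properties":{"series":{"type":"array"},"squeeze":{"type":"number"}},"required":["series"]}

```bash
mkdir -p pics; python3 - <<'E'
from workcell import *
import cv2
s=read_state();print(s)
for n in ["scene","side","wrist"]:
    cv2.imwrite(f"pics/{n}0.png",read_camera(n)); print(n,camera_info(n))
E
```

```text
{'time': 0.0, 'joints': array([ 1.01801635e+00,  3.42718678e-01,  1.52503205e+00,  1.52062042e-05,
        1.27538829e+00, -1.45982140e-01]), 'qvel': array([ 0.00055377, -0.00143586, -0.00061172,  0.0008003 , -0.00028717,
       -0.00013525]), 'joint_torque': array([ 1.71449442e-04, -4.33671355e+01, -2.46018970e+01, -1.28877682e-04,
        7.57596572e-03,  2.82148534e-05]), 'position': array([0.20747307, 0.48181295, 0.22282282]), 'ee_rot': array([ 0.69304165, -0.14302858,  0.14264462, -0.69201778]), 'ft_force': array([-0.01625653, -0.83092629,  0.01978579]), 'torque': array([-0.03481012,  0.03199479,  0.0397556 ]), 'width': 0.08558980004573909}
scene {'fx': 465.72857892295167, 'fy': 465.72857892295167, 'cx': 319.5745450825607, 'cy': 197.5011468186648, 'R': array([[ 0.81338692, -0.581604  ,  0.01176861],
       [-0.29204006, -0.42575425, -0.85641458],
       [ 0.50310468,  0.69315951, -0.5161546 ]]), 't': array([-0.38472828,  0.25953157,  1.0632883 ])}
side {'fx': 502.2531650431481, 'fy': 502.2531650431481, 'cx': 316.94220258530197, 'cy': 195.11595911026032, 'R': array([[ 0.98529124, -0.17088034,  0.00104077],
       [-0.07225636, -0.42213192, -0.90365019],
       [ 0.15485539,  0.89028341, -0.42827007]]), 't': array([-0.52376336,  0.12991283,  1.26900166])}
wrist {'fx': 296.7837286477388, 'fy': 296.7837286477388, 'cx': 322.1318322836971, 'cy': 201.25282067634478, 'tool_from_camera': array([[-8.02484401e-04,  9.55089443e-01,  2.96316573e-01,
        -7.48951360e-02],
       [-9.53731670e-04, -2.96317264e-01,  9.55089090e-01,
        -1.50311188e-01],
       [ 9.99999223e-01,  4.83837596e-04,  1.14868903e-03,
         1.01498959e-03],
       [ 0.00000000e+00,  0.00000000e+00,  0.00000000e+00,
         1.00000000e+00]])}
```

View pics/scene0.png

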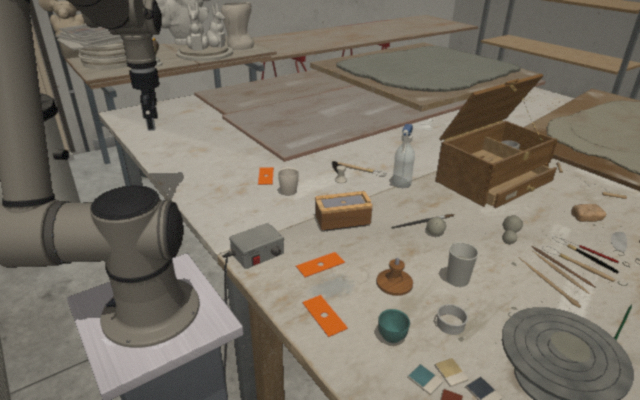

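View pics/side0.png

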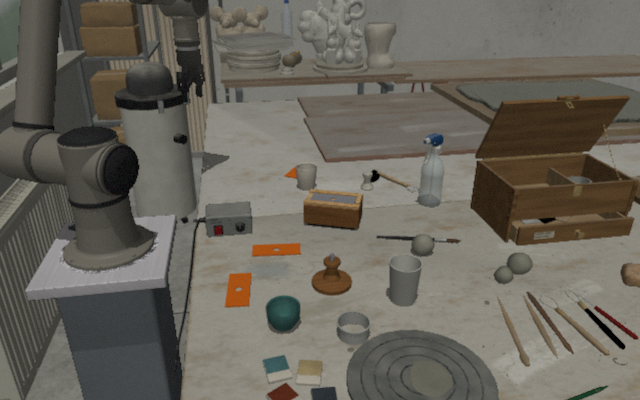

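View pics/wrist0.png

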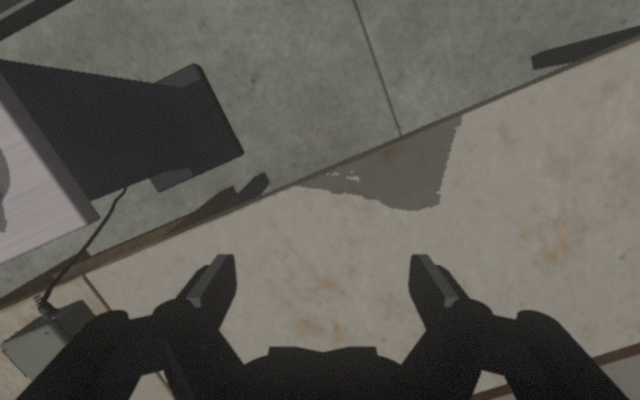

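The orange plates at scene (265,175), (320,264) and (325,315) are look-alikes. The bare-grey plate in the tray at (343,203) should be the steel rib, and the stand is at (396,275). I'll confirm both in an enlarged crop.

```bash
python3 - <<'E'
import cv2,numpy as np
a=cv2.imread("pics/scene0.png");b=cv2.imread("pics/side0.png")
c1=cv2.resize(a[180:240,305:385],(800,600),interpolation=cv2.INTER_CUBIC)
c2=cv2.resize(b[180:240,295:375],(800,600),interpolation=cv2.INTER_CUBIC)
c3=cv2.resize(a[250:300,365:425],(400,333),interpolation=cv2.INTER_CUBIC);c4=cv2.resize(b[245:295,300:360],(400,333),interpolation=cv2.INTER_CUBIC)
cv2.imwrite("pics/c1.png",c1);cv2.imwrite("pics/c2.png",c2);cv2.imwrite("pics/c34.png",np.hstack([c3,c4]))
E
```

```text
(no output)
```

View pics/c1.png

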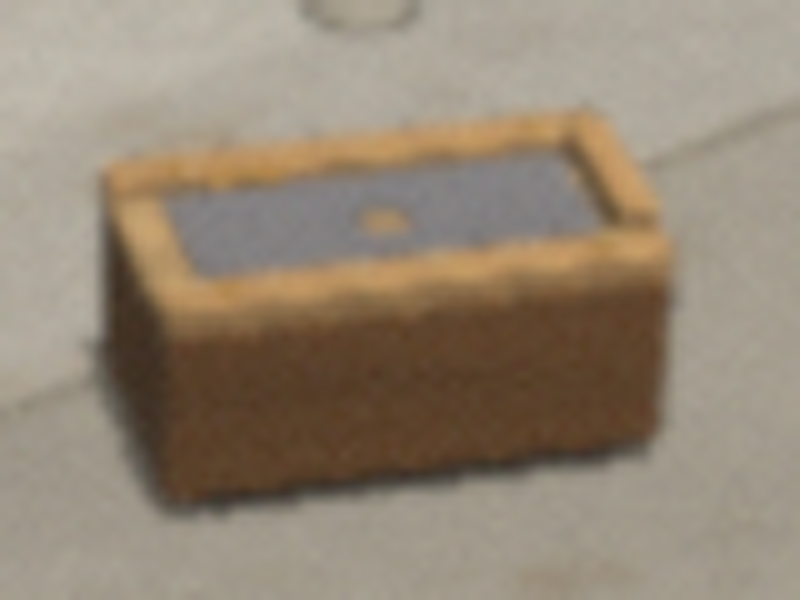

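View pics/c2.png

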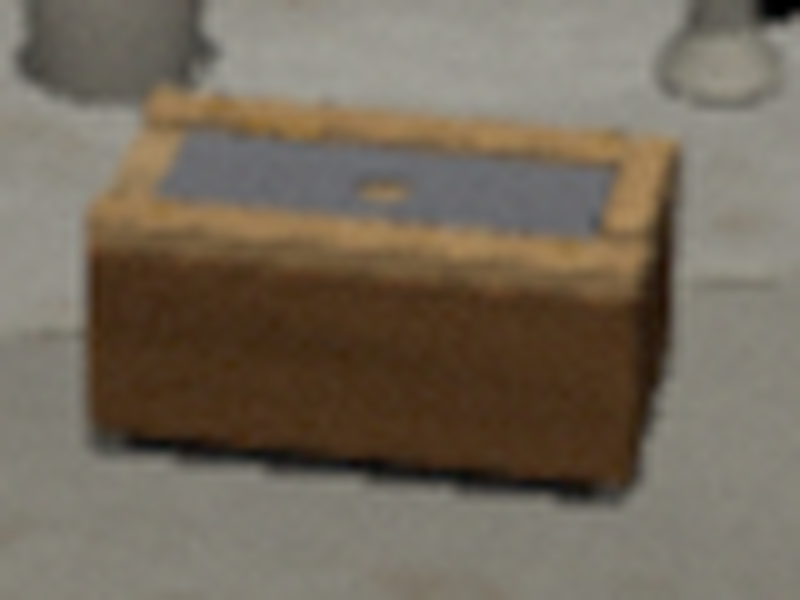

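View pics/c34.png

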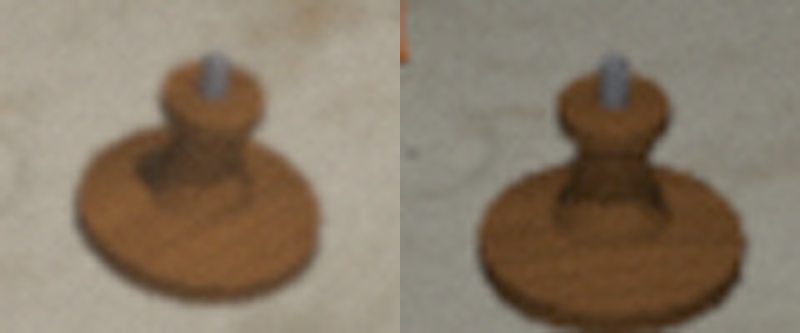

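Confirmed: the grey steel plate with a hole is in the tray (hole at about scene (343,202), side (333,199)). The open end is on the left. The peg top is at scene (397,258), side (332,253). Next I'll triangulate.

```bash
cat > h.py <<'E'
from workcell import *
import cv2,numpy as np
from scipy.spatial.transform import Rotation as Ro
def fixed(n):
    i=camera_info(n);R=np.array(i['R']);t=np.array(i['t']);return i,R,-R.T@t
def wristcam(s):
    i=camera_info('wrist');T=np.array(i['tool_from_camera']);Q=Ro.from_quat(s['ee_rot']).as_matrix()
    Rwc=Q@T[:3,:3];o=Q@T[:3,3]+s['position'];return i,Rwc.T,o
def ray(c,u,v):
    i,R,o=c;d=R.T@np.array([(u-i['cx'])/i['fx'],(v-i['cy'])/i['fy'],1]);return o,d/np.linalg.norm(d)
def plane(c,u,v,z):
    o,d=ray(c,u,v);return o+d*(z-o[2])/d[2]
def tri(*rs):
    A=np.zeros((3,3));b=np.zeros(3)
    for o,d in rs:
        P=np.eye(3)-np.outer(d,d);A+=P;b+=P@o
    x=np.linalg.solve(A,b);return x,[np.linalg.norm((np.eye(3)-np.outer(d,d))@(x-o))*1000 for o,d in rs]
def proj(c,X):
    i,R,o=c;p=R@(np.array(X)-o);return i['fx']*p[0]/p[2]+i['cx'],i['fy']*p[1]/p[2]+i['cy']
E
python3 - <<'E'
from h import *
np.set_printoptions(precision=4,suppress=True)
S=fixed('scene');D=fixed('side')
print('hole',tri(ray(S,342.95,201.65),ray(D,332.65,198.45)))
print('peg',tri(ray(S,396.7,258.),ray(D,331.8,253.1)))
for c,n,(x,y) in [(S,'s',(305,180)),(D,'d',(295,180))]:
  im=cv2.imread(f"pics/{ {'s':'scene','d':'side'}[n]}0.png")[y:y+60,x:x+80]
  im=im.astype(int);m=((im[...,0]-im[...,2])>-2).astype(np.uint8)
  nn,l,st,ce=cv2.connectedComponentsWithStats(m)
  k=[j for j in range(1,nn) if l[19:28,30:50].ravel().tolist().count(j)>50]
  print(n,k,[st[j] for j in k])
for nm,c,pts in [('scene',S,[(165,195),(193,277),(560,152),(613,232),(105,172),(165,320),(595,112),(665,235)]),('side',D,[(187,130),(155,197),(618,165),(602,235),(155,92),(90,208),(680,140),(645,270)])]:
  off=(305,180) if nm=='scene' else (295,180)
  for k,(u,v) in enumerate(pts):
    z=0.072 if k<4 else 0.075
    print(nm,k,plane(c,(u+.5)/10-.5+off[0],(v+.5)/10-.5+off[1],z)*1000)
# bystanders
for nm,u,v in [('cup',288,193),('stamp',341,181),('lump',436,235)]: print(nm,plane(S,u,v,0))
E
```

```text
hole (array([0.5816, 0.0376, 0.0708]), [np.float64(1.0655515290957618), np.float64(1.0655515290958284)])
peg (array([ 0.5218, -0.2472,  0.0782]), [np.float64(0.7042562575451647), np.float64(0.7042562575450677)])
s [] []
d [] []
scene 0 [538.0695  85.0794  72.    ]
scene 1 [518.505   44.3044  72.    ]
scene 2 [648.9009  38.7864  72.    ]
scene 3 [632.4948  -4.6014  72.    ]
scene 4 [528.2519 101.5242  75.    ]
scene 5 [496.1198  26.8158  75.    ]
scene 6 [669.2536  47.1116  75.    ]
scene 7 [640.4212 -17.9122  75.    ]
side 0 [534.8131  78.9187  72.    ]
side 1 [519.3184  38.3568  72.    ]
side 2 [647.0821  36.8233  72.    ]
side 3 [632.5012  -4.4903  72.    ]
side 4 [529.0591  98.8854  75.    ]
side 5 [500.1919  28.5115  75.    ]
side 6 [666.0835  43.372   75.    ]
side 7 [637.0892 -32.3211  75.    ]
cup [0.5411 0.273  0.    ]
stamp [0.7342 0.2389 0.    ]
lump [ 0.7636 -0.1662  0.    ]
```

```bash
python3 - <<'E'
from h import *
np.set_printoptions(precision=4,suppress=True)
s=read_state();Q=Ro.from_quat(s['ee_rot']).as_matrix();print(Q,s['joints'])
E
```

```text
[[ 0.9184 -0.0007  0.3957]
 [-0.3957 -0.001   0.9184]
 [-0.0002 -1.     -0.0011]] [ 1.018   0.3426  1.5248  0.0001  1.2754 -0.146 ]
```

Request:
{"api": "play_rows", "payload": {"series": [[0,0,0,24,-31,0,1],[0,0,0,24,-31,0,1],[0,0,0,24,-31,0,1],[0,0,0,24,-31,0,1],[0,0,0,24,-31,0,1],[0,0,0,24,-31,0,1],[0,0,0,24,-31,0,1],[0,0,0,24,-31,0,1],[0,0,0,24,-31,0,1],[0,0,0,24,-31,0,1]], "squeeze": 40}}

```text
time: 0.98
position: [0.4485, 0.1622, 0.2207]
ee_rot: [0.694, -0.139, 0.136, -0.693]
ft_force: [1.3, 1.3, -0.3]
width: 0.0852
```

Request:
{"api": "play_rows", "payload": {"series": [[0,0,0,25,-28,2,1],[0,0,0,25,-28,2,1],[0,0,0,25,-28,2,1],[0,0,0,15,-18,2,1],[0,0,0,0,0,0,1],[0,0,0,0,0,0,1]]}}

```text
time: 1.48
position: [0.5449, 0.0462, 0.2268]
ee_rot: [0.694, -0.143, 0.139, -0.692]
ft_force: [0.9, 0.7, -0.2]
width: 0.0855
```

```bash
python3 - <<'E'
from h import *
import pickle
s=read_state();im=read_camera('wrist');cv2.imwrite('pics/w1.png',im);pickle.dump(s,open('w1.pkl','wb'));print(s['position'],s['ee_rot'],s['ft_force'],s['joints'])
E
```

```text
[0.54489405 0.04616892 0.22677521] [ 0.69404123 -0.14319764  0.1388936  -0.69174401] [ 0.87132654  0.6702376  -0.21057287] [-0.05426099  0.38365838  1.45195407 -0.00240485  1.31247694 -1.22280177]
```

View pics/w1.png

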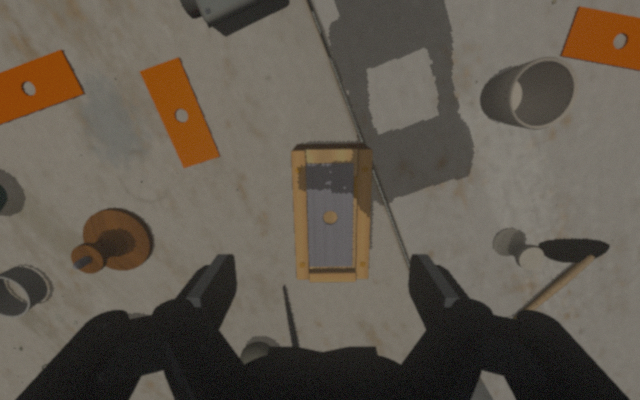

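The wrist view shows the rib hole at about (330,217), the open end at the top of the picture (v≈150), the backstop at v≈272, and the stand at (110,243) with its peg near (85,262). I'll enlarge it to measure.

```bash
python3 - <<'E'
from h import *
im=cv2.imread('pics/w1.png')
cv2.imwrite('pics/w1c.png',cv2.resize(im[140:290,280:390],None,fx=4,fy=4,interpolation=cv2.INTER_CUBIC)) 
cv2.imwrite('pics/w1d.png',cv2.resize(im[200:280,60:160],None,fx=6,fy=6,interpolation=cv2.INTER_CUBIC)) 
E
```

```text
(no output)
```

View pics/w1c.png

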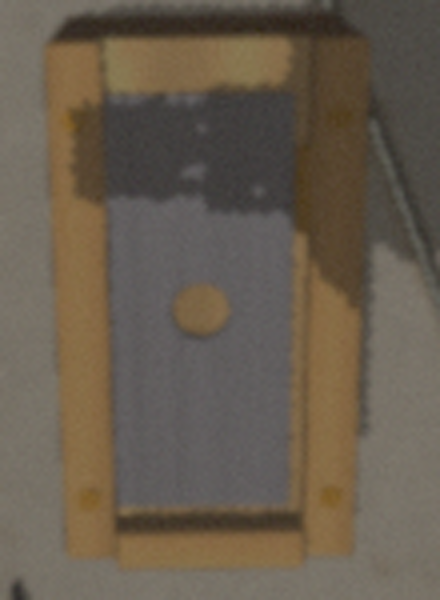

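View pics/w1d.png

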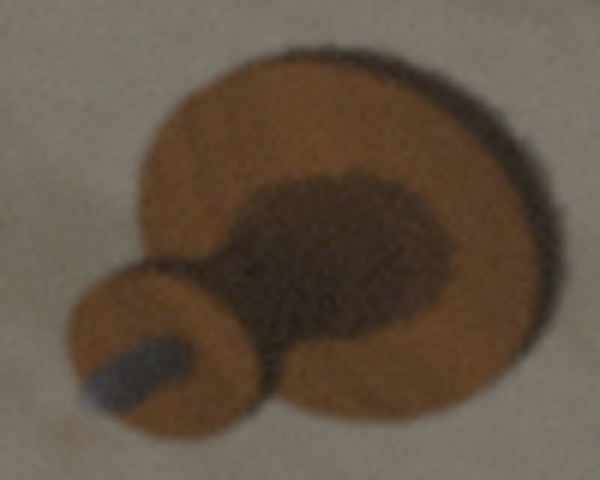

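```bash
python3 - <<'E'
from h import *
import pickle
np.set_printoptions(precision=1,suppress=True)
s=pickle.load(open('w1.pkl','rb'));C=wristcam(s);S=fixed('scene');D=fixed('side')
cv=lambda u,v,f,o:((u+.5)/f-.5+o[0],(v+.5)/f-.5+o[1])
P=lambda u,v,z:plane(C,*cv(u,v,4,(280,140)),z)*1000
h=cv(201,310,4,(280,140))
print('hole tri',[a*1000 for a in [tri(ray(S,342.95,201.65),ray(D,332.65,198.45),ray(C,*h))[0]]],tri(ray(S,342.95,201.65),ray(D,332.65,198.45),ray(C,*h))[1])
print('hole@.070',P(201,310,.0695))
p={k:P(*v,.071) for k,v in dict(TL=(104,97),TR=(292,97),BL=(117,508),BR=(290,508)).items()};print(p)
p.update({k:P(*v,.074) for k,v in dict(tl=(47,42),tr=(368,42),bl=(68,553),br=(353,553)).items()});print(p)
print('edge',P(202,42,.068))
for a,b in [('TL','BL'),('TR','BR'),('tl','bl'),('tr','br')]:
    d=p[b]-p[a];print(a,b,np.degrees(np.arctan2(d[1],d[0])),np.linalg.norm(d))
for a,b in [('TL','TR'),('BL','BR'),('tl','tr'),('bl','br')]:
    d=p[b]-p[a];print(a,b,np.degrees(np.arctan2(-d[0],d[1])),np.linalg.norm(d))
sh=cv(163,350,6,(60,200));print('shoulder w',plane(C,*sh,.062)*1000)
f=cv(340,237,6,(60,200));print('foot w',plane(C,*f,.013)*1000)
print('pegtop w',plane(C,*cv(101,394,6,(60,200)),.0795)*1000)
# shoulder scene/side: c3 6.667
print('sh scene',plane(S,365+(213+.5)/6.667-.5,250+(97.5)/6.667-.5,.062)*1000,'side',plane(D,300+(213.5+.5)/6.667-.5,245+(107.5)/6.667-.5,.062)*1000)
q=tri(ray(S,396.7,258.),ray(D,331.8,253.1),ray(C,*cv(101,394,6,(60,200))));print(q[0]*1000,q[1])
E
```

```text
hole tri [array([582.9,  39.7,  69.6])] [np.float64(0.973780823083429), np.float64(1.4554915448542183), np.float64(0.5435906605352142)]
hole@.070 [583.4  39.8  69.5]
{'TL': array([518.8,  39.3,  71. ]), 'TR': array([537.8,  84.3,  71. ]), 'BL': array([629.7,  -5.7,  71. ]), 'BR': array([649.1,  40.4,  71. ])}
{'TL': array([518.8,  39.3,  71. ]), 'TR': array([537.8,  84.3,  71. ]), 'BL': array([629.7,  -5.7,  71. ]), 'BR': array([649.1,  40.4,  71. ]), 'tl': array([499.9,  32.1,  74. ]), 'tr': array([531.6, 107.1,  74. ]), 'bl': array([636.1, -23.9,  74. ]), 'br': array([668.2,  52.3,  74. ])}
edge [516.   68.1  68. ]
TL BL -22.092937086907853 119.72189890243709
TR BR -21.528370366970044 119.677761082921
tl bl -22.32355829124416 147.25708336230144
tr br -21.876433422128507 147.13607674694148
TL TR -22.931258800983144 48.85487956244805
BL BR -22.854309531349877 50.033299174105956
tl tr -22.940386906486353 81.48932487634836
bl br -22.84481517668856 82.63623140208894
shoulder w [ 521.5 -245.7   62. ]
foot w [ 520.5 -242.4   13. ]
pegtop w [ 522.1 -244.1   79.5]
sh scene [ 521.4 -249.4   62. ] side [ 520.1 -253.1   62. ]
[ 522.3 -246.4   77.5] [np.float64(0.733028105265681), np.float64(0.796238683223468), np.float64(0.1724012575951582)]
```

Request:
{"api": "play_rows", "payload": {"series": [[0,0,0.012,16,-4,-25,-1],[0,0,0,16,-4,-25,-1],[0,0,0,16,-4,-25,-1],[0,0,0,14,-4,-25,-1],[0,0,0,0,0,0,-1],[0,0,0,0,0,0,-1],[0,0,0,0,0,0,-1]]}}

```text
time: 2.12
position: [0.6037, 0.0389, 0.1252]
ee_rot: [0.695, -0.135, 0.131, -0.694]
ft_force: [-1.0, 0.0, 0.8]
width: 0.0006
```

```bash
cat > st.py <<'E'
from h import *
np.set_printoptions(precision=4,suppress=True)
s=read_state();Q=Ro.from_quat(s['ee_rot']).as_matrix()
print(s['time'],s['position']*1000,'F',s['ft_force'],'w',s['width'],'yawx',np.degrees(np.arctan2(Q[1,0],Q[0,0])),'down',Q[:,1])
E
python3 st.py
```

```text
2.1167 [603.7416  38.8893 125.1546] F [-1.0267  0.0006  0.7569] w 0.0006261416513862461 yawx -21.71579018368531 down [-0.0063 -0.0005 -1.    ]
```

Request:
{"api": "play_rows", "payload": {"series": [[0,-0.006,-0.01,5,-9,-8,-1],[0,0,0,0,0,-8,-1],[0,0,0,0,0,0,-1],[0,0,0,0,0,0,-1]]}}

```text
time: 2.45
position: [0.6091, 0.0309, 0.1129]
ee_rot: [-0.694, 0.134, -0.139, 0.694]
ft_force: [0.4, -0.2, -0.2]
width: -0.0003
```

```bash
python3 st.py; python3 -c "
from h import *
a=read_camera('scene')[150:240,295:395];b=read_camera('side')[150:240,285:385]
cv2.imwrite('pics/p1.png',cv2.resize(np.hstack([a,b]),None,fx=4,fy=4,interpolation=cv2.INTER_CUBIC))"
```

```text
2.45 [609.1474  30.948  112.8833] F [ 0.4024 -0.2496 -0.244 ] w -0.0002747220240139112 yawx -22.207201143652867 down [ 0.007  -0.0008 -1.    ]
```

View pics/p1.png

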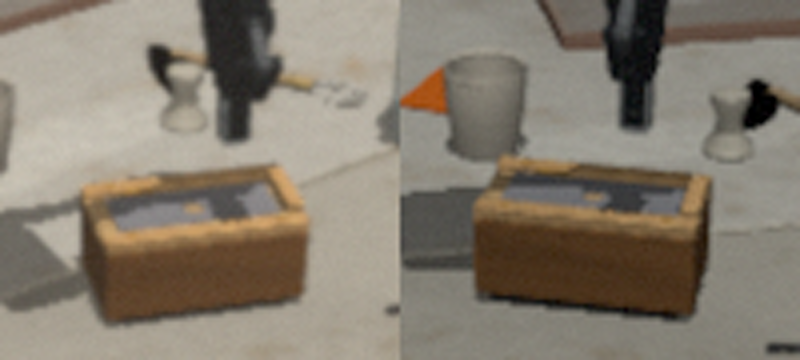

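Request:
{"api": "play_rows", "payload": {"series": [[0,0.003,0,0,0,-3,-1],[0,0,0,0,0,-2,-1],[0,0,0,0,0,-1,-1],[0,0,0,0,0,-1,-1],[0,0,0,0,0,-1,-1],[0,0,0,0,0,-1,-1]]}}

```text
time: 3.05
position: [0.6096, 0.031, 0.1043]
ee_rot: [-0.694, 0.134, -0.138, 0.694]
ft_force: [-0.3, 0.6, -0.0]
width: 0.0001
```

```bash
python3 st.py
```

```text
3.05 [609.589   31.0217 104.2878] F [-0.264   0.6078 -0.0186] w 0.0001252989140892361 yawx -22.20694472711485 down [ 0.0054 -0.0008 -1.    ]
```

Request:
{"api": "play_rows", "payload": {"series": [[0,0,0,0,0,-0.9,-1],[0,0,0,0,0,-0.9,-1],[0,0,0,0,0,-0.9,-1]]}}

```text
time: 3.3
position: [0.6095, 0.0311, 0.1012]
ee_rot: [-0.694, 0.134, -0.138, 0.694]
ft_force: [-1.1, 0.7, -0.3]
width: 0.0002
```

Request:
{"api": "play_rows", "payload": {"series": [[0,0,0,0,0,-0.8,-1],[0,0,0,0,0,-0.8,-1],[0,0,0,0,0,-0.8,-1]]}}

```text
time: 3.55
position: [0.6095, 0.031, 0.0984]
ee_rot: [-0.694, 0.134, -0.138, 0.694]
ft_force: [-0.3, 1.1, 0.2]
width: 0.0001
```

Request:
{"api": "play_rows", "payload": {"series": [[0,0,0,0,0,-0.7,-1],[0,0,0,0,0,-0.7,-1]]}}

```text
time: 3.72
position: [0.6096, 0.031, 0.0969]
ee_rot: [-0.694, 0.134, -0.138, 0.694]
ft_force: [0.4, 1.2, 0.1]
width: -0.0003
```

Request:
{"api": "play_rows", "payload": {"series": [[0,0,0,0,0,-0.7,-1]]}}

```text
time: 3.8
position: [0.6095, 0.031, 0.0961]
ee_rot: [-0.694, 0.134, -0.138, 0.694]
ft_force: [-0.0, 0.0, 0.6]
width: -0.0001
```

Request:
{"api": "play_rows", "payload": {"series": [[0,0,0,0,0,-0.6,-1]]}}

```text
time: 3.88
position: [0.6095, 0.0311, 0.0954]
ee_rot: [-0.694, 0.134, -0.138, 0.694]
ft_force: [-0.6, -0.3, -0.1]
width: -0.0002
```

Request:
{"api": "play_rows", "payload": {"series": [[0,0,0,0,0,-0.6,-1]]}}

```text
time: 3.97
position: [0.6095, 0.0311, 0.0948]
ee_rot: [-0.694, 0.134, -0.138, 0.694]
ft_force: [-0.0, -0.4, -0.3]
width: -0.0
```

Request:
{"api": "play_rows", "payload": {"series": [[0,0,0,0,0,-0.6,-1]]}}

```text
time: 4.05
position: [0.6096, 0.0311, 0.0941]
ee_rot: [-0.694, 0.134, -0.138, 0.694]
ft_force: [-0.7, -0.5, -0.2]
width: 0.0003
```

Request:
{"api": "play_rows", "payload": {"series": [[0,0,0,0,0,-0.6,-1]]}}

```text
time: 4.13
position: [0.6096, 0.031, 0.0935]
ee_rot: [-0.694, 0.134, -0.138, 0.694]
ft_force: [-0.6, 0.2, 0.2]
width: 0.0003
```

Request:
{"api": "play_rows", "payload": {"series": [[0,0,0,0,0,-0.6,-1]]}}

```text
time: 4.22
position: [0.6096, 0.031, 0.0928]
ee_rot: [-0.694, 0.134, -0.138, 0.694]
ft_force: [0.2, 0.1, -0.3]
width: -0.0003
```

Request:
{"api": "play_rows", "payload": {"series": [[0,0,0,0,0,-0.6,-1]]}}

```text
time: 4.3
position: [0.6096, 0.0311, 0.0921]
ee_rot: [-0.694, 0.134, -0.138, 0.694]
ft_force: [-0.2, 0.8, -0.2]
width: 0.0003
```

Request:
{"api": "play_rows", "payload": {"series": [[0,0,0,0,0,-0.6,-1]]}}

```text
time: 4.38
position: [0.6096, 0.031, 0.0915]
ee_rot: [-0.694, 0.134, -0.138, 0.694]
ft_force: [-0.5, -0.1, -0.2]
width: -0.0
```

```bash
python3 st.py; python3 -c "
from h import *
a=read_camera('scene')[150:240,295:395];b=read_camera('side')[150:240,285:385]
cv2.imwrite('pics/p2.png',cv2.resize(np.hstack([a,b]),None,fx=4,fy=4,interpolation=cv2.INTER_CUBIC))"
```

```text
4.3833 [609.5709  31.0196  91.4873] F [-0.4629 -0.1124 -0.2313] w -4.794536300823849e-05 yawx -22.206824681486836 down [ 0.0052 -0.0008 -1.    ]
```

View pics/p2.png

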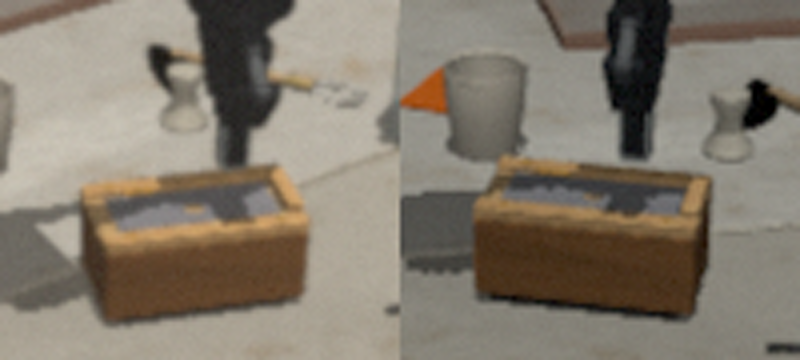

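```bash
python3 - <<'E'
from h import *
S=fixed('scene');D=fixed('side')
print(tri(ray(S,353.4,190.4),ray(D,343.4,188.9)))
for z in (.0665,.08,.09): print(proj(S,[.6096,.031,z]),proj(D,[.6096,.031,z]))
print(proj(S,[.6089,.0292,.07]),proj(D,[.6089,.0292,.07]))
E
```

```text
(array([0.60845457, 0.0256437 , 0.10389809]), [np.float64(2.3023224255990185), np.float64(2.3023224255990393)])
(np.float64(351.7861029436653), np.float64(201.39747519146374)) (np.float64(343.35096052046885), np.float64(199.79247631199667))
(np.float64(352.0071452864164), np.float64(197.42953758879557)) (np.float64(343.46870090837837), np.float64(195.2963357962394))
(np.float64(352.1723569530783), np.float64(194.4638180963741)) (np.float64(343.5565650246434), np.float64(191.94107750267793))
(np.float64(352.04560803124866), np.float64(200.7100427781726)) (np.float64(343.2734780097821), np.float64(198.9343436696475))
```

```bash
python3 - <<'E'
from h import *
a=read_camera('side')[165:215,315:375];b=read_camera('scene')[165:215,325:385]
cv2.imwrite('pics/p3.png',cv2.convertScaleAbs(cv2.resize(np.hstack([b,a]),(792,330),interpolation=cv2.INTER_CUBIC),alpha=1.5))
cv2.imwrite('pics/w3.png',read_camera('wrist'))
E
```

```text
(no output)
```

View pics/p3.png

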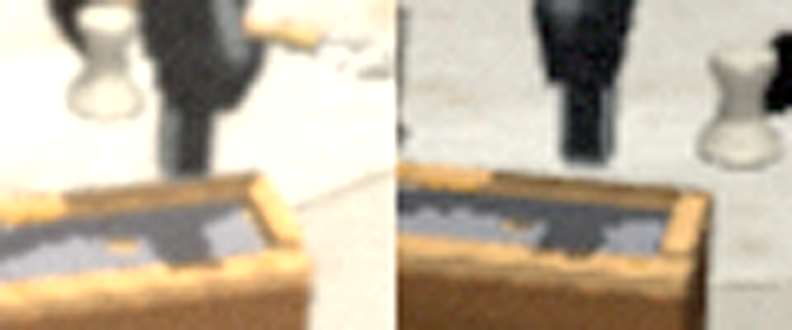

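View pics/w3.png

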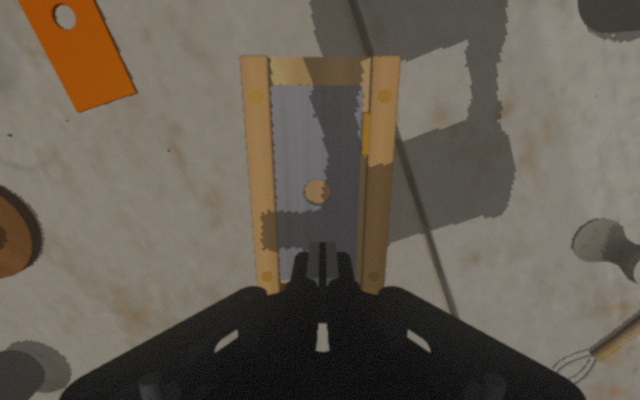

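```bash
python3 - <<'E'
import workcell
print([ (n,getattr(workcell,n)) for n in dir(workcell) if not n.startswith('__')])
E
```

```text
[('IKError', <class 'workcell.IKError'>), ('camera_info', <function make.<locals>.<lambda> at 0x7fd6a727c680>), ('nose_length', 0.025), ('read_camera', <function make.<locals>.drawn_camera at 0x7fd6a727c0e0>), ('read_state', <function make.<locals>.<lambda> at 0x7fd6a727c5e0>), ('sign_off', <function connect.<locals>.done at 0x7fd6a71ef740>)]
```

The pictures put the fingertips about 25–30 mm above the rib. That disagrees with a 25 mm nose, so I'll keep lowering slowly and go by touch.

Request:
{"api": "play_rows", "payload": {"series": [[0,0,0,0,0,-0.8,-1],[0,0,0,0,0,-0.8,-1]]}}

```text
time: 4.8
position: [0.6098, 0.031, 0.0902]
ee_rot: [-0.694, 0.134, -0.138, 0.694]
ft_force: [0.2, -0.0, 0.3]
width: 0.0001
```

Request:
{"api": "play_rows", "payload": {"series": [[0,0,0,0,0,-0.8,-1],[0,0,0,0,0,-0.8,-1]]}}

```text
time: 4.97
position: [0.6098, 0.031, 0.0884]
ee_rot: [-0.694, 0.134, -0.138, 0.694]
ft_force: [-0.4, 0.5, 0.1]
width: 0.0
```

Request:
{"api": "play_rows", "payload": {"series": [[0,0,0,0,0,-0.8,-1],[0,0,0,0,0,-0.8,-1]]}}

```text
time: 5.13
position: [0.6097, 0.031, 0.0866]
ee_rot: [-0.694, 0.134, -0.138, 0.694]
ft_force: [-0.8, -0.1, -0.9]
width: -0.0001
```

Request:
{"api": "play_rows", "payload": {"series": [[0,0,0,0,0,-0.8,-1],[0,0,0,0,0,-0.8,-1]]}}

```text
time: 5.3
position: [0.6097, 0.0311, 0.0847]
ee_rot: [-0.694, 0.134, -0.138, 0.694]
ft_force: [1.1, -0.1, -0.0]
width: -0.0005
```

Request:
{"api": "play_rows", "payload": {"series": [[0,0,0,0,0,-0.8,-1],[0,0,0,0,0,-0.8,-1],[0,0,0,0,0,-0.8,-1]]}}

```text
time: 5.55
position: [0.6097, 0.031, 0.082]
ee_rot: [-0.694, 0.134, -0.138, 0.694]
ft_force: [0.8, 0.4, -0.7]
width: -0.0
```

Request:
{"api": "play_rows", "payload": {"series": [[0,0,0,0,0,-0.8,-1],[0,0,0,0,0,-0.8,-1],[0,0,0,0,0,-0.8,-1]]}}

```text
time: 5.8
position: [0.6097, 0.031, 0.0793]
ee_rot: [-0.694, 0.134, -0.138, 0.694]
ft_force: [-0.6, -0.1, 0.7]
width: 0.0002
```

Request:
{"api": "play_rows", "payload": {"series": [[0,0,0,0,0,-0.8,-1],[0,0,0,0,0,-0.8,-1],[0,0,0,0,0,-0.8,-1]]}}

```text
time: 6.05
position: [0.6097, 0.031, 0.0767]
ee_rot: [-0.694, 0.134, -0.138, 0.694]
ft_force: [-0.2, -0.2, 0.4]
width: 0.0001
```

Request:
{"api": "play_rows", "payload": {"series": [[0,0,0,0,0,-0.8,-1],[0,0,0,0,0,-0.8,-1],[0,0,0,0,0,-0.8,-1]]}}

```text
time: 6.3
position: [0.6097, 0.031, 0.074]
ee_rot: [-0.694, 0.134, -0.138, 0.694]
ft_force: [1.0, 0.7, 0.3]
width: -0.0002
```

```bash
python3 - <<'E'
from h import *
a=read_camera('side')[165:215,315:375];b=read_camera('scene')[165:215,325:385]
cv2.imwrite('pics/p4.png',cv2.convertScaleAbs(cv2.resize(np.hstack([b,a]),(792,330),interpolation=cv2.INTER_CUBIC),alpha=1.5))
E
```

```text
(no output)
```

View pics/p4.png

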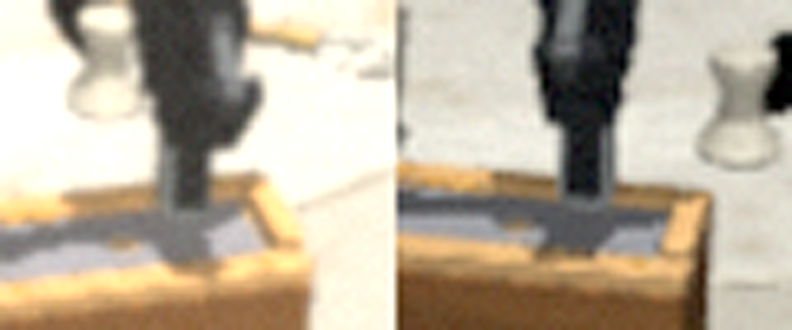

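Request:
{"api": "play_rows", "payload": {"series": [[0,0,0,0,0,-0.8,-1],[0,0,0,0,0,-0.8,-1],[0,0,0,0,0,-0.8,-1],[0,0,0,0,0,-0.8,-1]]}}

```text
time: 6.73
position: [0.6098, 0.031, 0.0707]
ee_rot: [-0.694, 0.134, -0.138, 0.694]
ft_force: [-0.4, -0.1, 0.3]
width: -0.0002
```

Request:
{"api": "play_rows", "payload": {"series": [[0,0,0,0,0,-0.8,-1],[0,0,0,0,0,-0.8,-1]]}}

```text
time: 6.9
position: [0.6098, 0.031, 0.0689]
ee_rot: [-0.694, 0.134, -0.138, 0.694]
ft_force: [-0.7, -0.2, -0.1]
width: -0.0
```

Request:
{"api": "play_rows", "payload": {"series": [[0,0,0,0,0,-0.7,-1],[0,0,0,0,0,-0.7,-1]]}}

```text
time: 7.07
position: [0.6097, 0.031, 0.0673]
ee_rot: [-0.694, 0.134, -0.138, 0.694]
ft_force: [-0.4, 1.0, 0.5]
width: -0.0002
```

Request:
{"api": "play_rows", "payload": {"series": [[0,0,0,0,0,-0.7,-1]]}}

```text
time: 7.15
position: [0.6098, 0.031, 0.0665]
ee_rot: [-0.694, 0.134, -0.138, 0.694]
ft_force: [-0.1, 1.2, -0.4]
width: 0.0001
```

Request:
{"api": "play_rows", "payload": {"series": [[0,0,0,0,0,-0.7,-1]]}}

```text
time: 7.23
position: [0.6098, 0.031, 0.0657]
ee_rot: [-0.694, 0.134, -0.138, 0.694]
ft_force: [-0.7, -0.4, -0.8]
width: 0.0003
```

Request:
{"api": "play_rows", "payload": {"series": [[0,0,0,0,0,-0.7,-1]]}}

```text
time: 7.32
position: [0.6098, 0.0311, 0.065]
ee_rot: [-0.694, 0.134, -0.138, 0.694]
ft_force: [0.5, 0.6, -0.6]
width: -0.0003
```

Request:
{"api": "play_rows", "payload": {"series": [[0,0,0,0,0,-0.7,-1]]}}

```text
time: 7.4
position: [0.6098, 0.031, 0.0642]
ee_rot: [-0.694, 0.134, -0.138, 0.694]
ft_force: [-0.2, 0.4, -0.0]
width: 0.0001
```

Request:
{"api": "play_rows", "payload": {"series": [[0,0,0,0,0,-0.7,-1]]}}

```text
time: 7.48
position: [0.6098, 0.031, 0.0634]
ee_rot: [-0.694, 0.134, -0.138, 0.694]
ft_force: [0.5, 0.6, 0.2]
width: -0.0001
```

Request:
{"api": "play_rows", "payload": {"series": [[0,0,0,0,0,-0.6,-1]]}}

```text
time: 7.57
position: [0.6098, 0.031, 0.0627]
ee_rot: [-0.694, 0.134, -0.138, 0.694]
ft_force: [0.0, -0.5, 0.3]
width: -0.0001
```

Request:
{"api": "play_rows", "payload": {"series": [[0,0,0,0,0,-0.6,-1]]}}

```text
time: 7.65
position: [0.6098, 0.031, 0.0626]
ee_rot: [-0.694, 0.134, -0.138, 0.694]
ft_force: [-2.2, 0.6, 8.8]
width: 0.0002
```

Request:
{"api": "play_rows", "payload": {"series": [[0,0,0,0,0,-0.6,-1]]}}

```text
time: 7.73
position: [0.6099, 0.031, 0.0626]
ee_rot: [-0.694, 0.134, -0.138, 0.694]
ft_force: [-2.2, 0.8, 5.6]
width: -0.0002
```

Request:
{"api": "play_rows", "payload": {"series": [[0,0,0,0,0,-0.6,-1]]}}

```text
time: 7.82
position: [0.6099, 0.031, 0.0626]
ee_rot: [-0.694, 0.134, -0.139, 0.694]
ft_force: [-1.7, -0.4, 4.0]
width: -0.0002
```

Request:
{"api": "play_rows", "payload": {"series": [[0,0,0,0,0,-0.6,-1]]}}

```text
time: 7.9
position: [0.61, 0.031, 0.0626]
ee_rot: [-0.694, 0.134, -0.139, 0.694]
ft_force: [-1.8, -0.9, 6.0]
width: 0.0
```

Request:
{"api": "play_rows", "payload": {"series": [[0,0,0,0,0,-0.9,-1]]}}

```text
time: 7.98
position: [0.6102, 0.031, 0.0626]
ee_rot: [-0.694, 0.133, -0.139, 0.694]
ft_force: [-2.6, 0.0, 9.2]
width: 0.0
```

Request:
{"api": "play_rows", "payload": {"series": [[0,0,0,0,0,-1.1,-1]]}}

```text
time: 8.07
position: [0.6105, 0.0309, 0.0626]
ee_rot: [-0.694, 0.133, -0.139, 0.694]
ft_force: [-3.2, 0.6, 10.1]
width: -0.0002
```

Request:
{"api": "play_rows", "payload": {"series": [[0,0,0,0,0,-1.1,-1]]}}

```text
time: 8.15
position: [0.6108, 0.0309, 0.0626]
ee_rot: [-0.694, 0.132, -0.14, 0.694]
ft_force: [-2.3, -0.2, 8.5]
width: -0.0001
```

Request:
{"api": "play_rows", "payload": {"series": [[0,0,0,-0.9,0.4,-1.4,-1],[0,0,0,-1.8,0.8,-1.4,-1]]}}

```text
time: 8.32
position: [0.6107, 0.0311, 0.0626]
ee_rot: [-0.694, 0.13, -0.142, 0.694]
ft_force: [1.9, -1.5, 6.8]
width: -0.0001
```

```bash
python3 st.py
```

```text
8.3167 [610.7053  31.0858  62.6262] F [ 1.9299 -1.5276  6.7977] w -9.130576943941589e-05 yawx -22.179752184396957 down [ 0.0173 -0.0033 -0.9998]
```

Request:
{"api": "play_rows", "payload": {"series": [[0.001,0.003,0,-2.8,1.1,-1.5,-1]]}}

```text
time: 8.4
position: [0.6097, 0.0316, 0.0626]
ee_rot: [-0.694, 0.129, -0.143, 0.694]
ft_force: [2.3, -3.0, 7.0]
width: 0.0
```

Request:
{"api": "play_rows", "payload": {"series": [[0.001,0.003,0,-2.8,1.1,-1.5,-1]]}}

```text
time: 8.48
position: [0.6088, 0.0321, 0.0627]
ee_rot: [-0.694, 0.128, -0.144, 0.694]
ft_force: [1.9, -2.1, 6.9]
width: -0.0001
```

```bash
python3 st.py
```

```text
8.4833 [608.7557  32.1     62.6538] F [ 1.8602 -2.1096  6.9131] w -8.076393536803297e-05 yawx -22.182150797933385 down [ 0.0211 -0.0034 -0.9998]
```

Request:
{"api": "play_rows", "payload": {"series": [[0.002,0.01,0,-2.8,1.1,-2.0,-1]]}}

```text
time: 8.57
position: [0.608, 0.0325, 0.0626]
ee_rot: [-0.694, 0.13, -0.142, 0.694]
ft_force: [2.3, -2.9, 9.7]
width: -0.0001
```

Request:
{"api": "play_rows", "payload": {"series": [[0.003,0.012,0,-2.8,1.1,-2.3,-1]]}}

```text
time: 8.65
position: [0.6077, 0.0328, 0.0625]
ee_rot: [-0.693, 0.132, -0.14, 0.694]
ft_force: [2.3, -3.1, 11.5]
width: 0.0002
```

```bash
python3 st.py
```

```text
8.65 [607.6593  32.8457  62.5475] F [ 2.2707 -3.0937 11.5211] w 0.00022996498039395404 yawx -22.1775546188043 down [ 0.0114 -0.0009 -0.9999]
```

Request:
{"api": "play_rows", "payload": {"series": [[0.003,0.01,0,-4.2,1.7,-2.5,-1]]}}

```text
time: 8.73
position: [0.6064, 0.0336, 0.0626]
ee_rot: [-0.693, 0.133, -0.139, 0.695]
ft_force: [2.2, -3.3, 12.8]
width: -0.0001
```

Request:
{"api": "play_rows", "payload": {"series": [[0.003,0.01,0,-4.2,1.7,-2.5,-1]]}}

```text
time: 8.82
position: [0.6051, 0.0343, 0.0626]
ee_rot: [-0.693, 0.134, -0.138, 0.695]
ft_force: [1.6, -4.0, 11.2]
width: 0.0001
```

```bash
python3 st.py;python3 - <<'E'
from h import *
import pickle
pickle.dump(read_state(),open('w5.pkl','wb'))
cv2.imwrite('pics/w5.png',cv2.resize(read_camera('wrist')[0:300,220:420],None,fx=2.6,fy=2))
E
```

```text
8.8167 [605.1051  34.3249  62.5651] F [ 1.6094 -3.9702 11.1914] w 5.048548121324722e-05 yawx -22.18403624346948 down [ 0.006   0.0021 -1.    ]
```

View pics/w5.png

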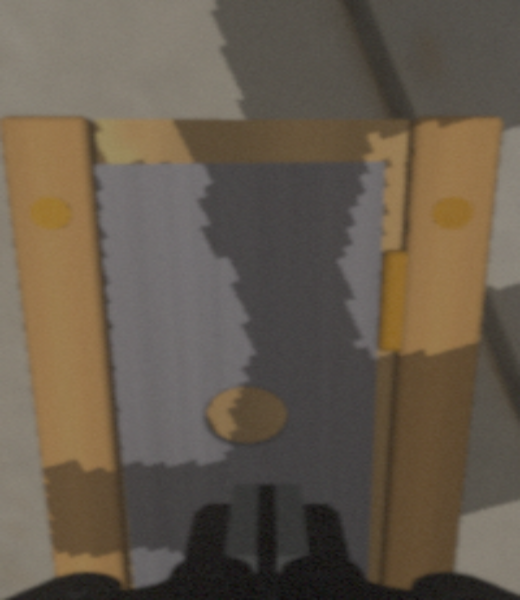

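```bash
cat > out.py <<'E'
from h import *
import sys,pickle
# args: pkl, then pixel(u,v) floor edge, rib edge, hole
s=pickle.load(open(sys.argv[1],'rb'));C=wristcam(s);a=list(map(float,sys.argv[2:]))
u=np.array([np.cos(np.radians(-22.3)),np.sin(np.radians(-22.3)),0])
e=plane(C,a[0],a[1],.067);r=plane(C,a[2],a[3],.070)
print('edge',e*1000,'rib end',r*1000,'inside mm',(r-e)@u*1000)
if len(a)>4:
    h=plane(C,a[4],a[5],.070);print('hole',h*1000,(h-e)@u*1000, 'tcp from hole',(s['position']-h)@u*1000)
E
python3 out.py w5.pkl 315 60 312 81.5 314.5 207.5
```

```text
edge [515.52862951  68.59567538  67.        ] rib end [523.51620208  63.88575802  70.        ] inside mm 9.177386921076492
hole [578.7855101   42.11065419  70.        ] 68.57578511168278 tcp from hole 27.305493943432122
```

Request:
{"api": "play_rows", "payload": {"series": [[0.0015,0.007,0,-6.5,2.7,-2.6,-1],[0.0015,0.007,0,-6.5,2.7,-2.6,-1]]}}

```text
time: 9.03
position: [0.5982, 0.0376, 0.0625]
ee_rot: [-0.693, 0.134, -0.139, 0.695]
ft_force: [1.8, -3.3, 12.3]
width: -0.0004
```

```bash
python3 st.py
```

```text
9.0333 [598.1767  37.6334  62.5132] F [ 1.8202 -3.2612 12.255 ] w -0.00042401258811805716 yawx -22.211185238234695 down [ 0.0074  0.0021 -1.    ]
```

Request:
{"api": "play_rows", "payload": {"series": [[0.001,0.008,0,-6.5,2.4,-2.6,-1],[0.001,0.008,0,-6.5,2.4,-2.6,-1],[0.001,0.008,0,-6.5,2.4,-2.6,-1]]}}

```text
time: 9.28
position: [0.5872, 0.0419, 0.0626]
ee_rot: [-0.693, 0.134, -0.139, 0.694]
ft_force: [1.5, -3.6, 11.8]
width: -0.0
```

```bash
python3 st.py
```

```text
9.2833 [587.2118  41.8571  62.5538] F [ 1.5141 -3.589  11.7999] w -4.046431148519637e-05 yawx -22.22435637393133 down [ 0.0064  0.0001 -1.    ]
```

Request:
{"api": "play_rows", "payload": {"series": [[0.001,0.008,0,-6.5,2.4,-2.6,-1],[0.001,0.008,0,-6.5,2.4,-2.6,-1],[0.001,0.008,0,-6.5,2.4,-2.6,-1]]}}

```text
time: 9.53
position: [0.5761, 0.0461, 0.0625]
ee_rot: [0.694, -0.134, 0.138, -0.694]
ft_force: [2.3, -4.0, 13.1]
width: -0.0003
```

Request:
{"api": "play_rows", "payload": {"series": [[0.001,0.007,0,-6.5,2.6,-2.6,-1],[0.001,0.007,0,-6.5,2.6,-2.6,-1],[0.001,0.007,0,-3,1.2,-2.4,-1]]}}

```text
time: 9.78
position: [0.5679, 0.0495, 0.0625]
ee_rot: [0.695, -0.134, 0.138, -0.693]
ft_force: [-0.0, -3.4, 11.3]
width: -0.0004
```

```bash
python3 st.py;python3 - <<'E'
from h import *
import pickle
pickle.dump(read_state(),open('w6.pkl','wb'))
cv2.imwrite('pics/w6.png',cv2.resize(read_camera('wrist')[0:300,220:420],None,fx=2.6,fy=2))
E
```

```text
9.7833 [567.9008  49.4653  62.5368] F [-0.0059 -3.4431 11.306 ] w -0.0004024191511527554 yawx -22.20849876853927 down [ 0.0058 -0.0041 -1.    ]
```

View pics/w6.png

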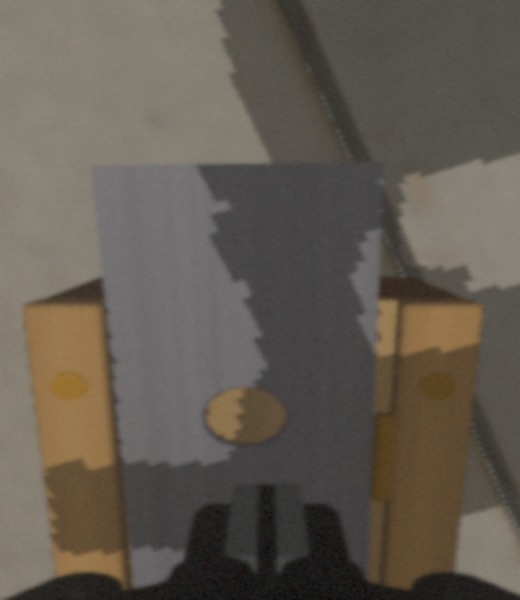

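Request:
{"api": "play_rows", "payload": {"series": [[0,0.008,0,-6.5,2.6,-2.6,-1],[0,0.008,0,-6.5,2.6,-2.6,-1],[0,0.008,0,-6.5,2.6,-2.6,-1],[0,0.005,0,-3,1.2,-2.2,-1]]}}

```text
time: 10.17
position: [0.5564, 0.0542, 0.0626]
ee_rot: [0.697, -0.134, 0.139, -0.69]
ft_force: [-1.0, -3.1, 10.1]
width: -0.0
```

```bash
python3 st.py
```

```text
10.1667 [556.4149  54.1976  62.5747] F [-0.9916 -3.0857 10.0853] w -1.8397128046510834e-05 yawx -22.213140439105214 down [ 0.0055 -0.0108 -0.9999]
```

Request:
{"api": "play_rows", "payload": {"series": [[0,0,0,0,0,0,-1],[0,0,0,0,0,1,-1],[0,0,0,0,0,3,-1],[-0.005,0.003,0,0,0,10,-1],[-0.005,0.003,0,0,0,20,-1],[0,0,0,0,0,30,-1],[0,0,0,0,0,0,-1],[0,0,0,0,0,0,-1]]}}

```text
time: 10.83
position: [0.5551, 0.0543, 0.1276]
ee_rot: [0.701, -0.137, 0.136, -0.686]
ft_force: [-1.5, -0.1, -1.2]
width: -0.0001
```

```bash
python3 st.py;python3 - <<'E'
from h import *
import pickle
pickle.dump(read_state(),open('w7.pkl','wb'))
cv2.imwrite('pics/w7.png',cv2.resize(read_camera('wrist')[100:300,220:420],None,fx=3,fy=3,interpolation=cv2.INTER_CUBIC))
E
```

```text
10.8333 [555.0711  54.3134 127.6176] F [-1.4657 -0.1147 -1.2121] w -0.00012806100106404133 yawx -22.22619048190568 down [-0.0051 -0.0207 -0.9998]
```

View pics/w7.png

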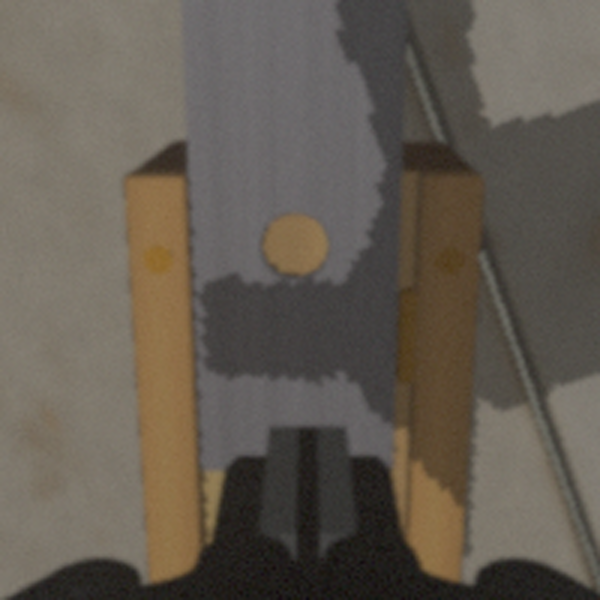

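```bash
python3 - <<'E'
from h import *
import pickle
np.set_printoptions(precision=1,suppress=True)
s=pickle.load(open('w7.pkl','rb'));C=wristcam(s)
u=np.array([np.cos(np.radians(-22.3)),np.sin(np.radians(-22.3)),0]);v=np.array([-u[1],u[0],0])
f=lambda x,y,z:plane(C,(x+.5)/3-.5+220,(y+.5)/3-.5+100,z)
h=f(295,244,.0695);e=f(304,175,.073);
print(h*1000,e*1000,(h-e)@u*1000,(h-e)@v*1000)
l=f(192,300,.070);r=f(398,300,.070);print('edges',l*1000,r*1000,((l+r)/2-h)@v*1000,np.linalg.norm(l-r)*1000)
g=h-u*0.044;print('pinch(44 from hole)',g*1000, 'delta from tcp',(g-s['position'])*1000)
E
```

```text
[530.5  61.1  69.5] [515.5  69.7  73. ] 17.17099582951598 -2.228324988574292
edges [534.   32.4  70. ] [552.7  79.2  70. ] -0.07414661599824 50.32026560458638
pinch(44 from hole) [489.8  77.8  69.5] delta from tcp [-65.2  23.5 -58.1]
```

Request:
{"api": "play_rows", "payload": {"series": [[0.01,-0.003,0,-22,8,0,1],[0.01,-0.002,0,-22,8,0,1],[0,0,0,-21,8,0,1],[0,0,0,0,0,0,1],[0,0,0,0,0,0,1],[0,0,0,0,0,0,1]]}}

```text
time: 11.38
position: [0.4865, 0.0788, 0.1234]
ee_rot: [0.694, -0.138, 0.135, -0.694]
ft_force: [0.0, -0.9, -0.6]
width: 0.0724
```

```bash
python3 st.py
```

```text
11.3833 [486.5104  78.7812 123.4027] F [ 0.0437 -0.9117 -0.6377] w 0.07244956432114773 yawx -22.27546304649961 down [-0.005   0.0004 -1.    ]
```

Request:
{"api": "play_rows", "payload": {"series": [[0,-0.005,0,3,-1,-15,1],[0,0,0,0,0,-15,1],[0,0,0,0,0,0,1],[0,0,0,0,0,0,1]]}}

```text
time: 11.72
position: [0.493, 0.0769, 0.092]
ee_rot: [-0.694, 0.136, -0.138, 0.694]
ft_force: [0.3, -1.0, 0.3]
width: 0.0854
```

```bash
python3 st.py;python3 - <<'E'
from h import *
import pickle
pickle.dump(read_state(),open('w8.pkl','wb'))
cv2.imwrite('pics/w8.png',read_camera('wrist'))
a=read_camera('side')[150:250,265:365];b=read_camera('scene')[150:250,285:385]
cv2.imwrite('pics/p8.png',cv2.resize(np.hstack([b,a]),(800,400),interpolation=cv2.INTER_CUBIC))
E
```

```text
11.7167 [492.9627  76.8873  92.0179] F [ 0.3298 -1.0347  0.3385] w 0.08543358897421191 yawx -22.31412078488487 down [ 0.0024  0.0001 -1.    ]
```

View pics/w8.png

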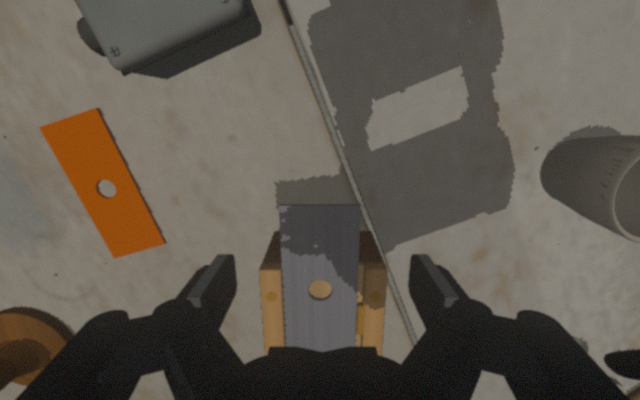

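View pics/p8.png

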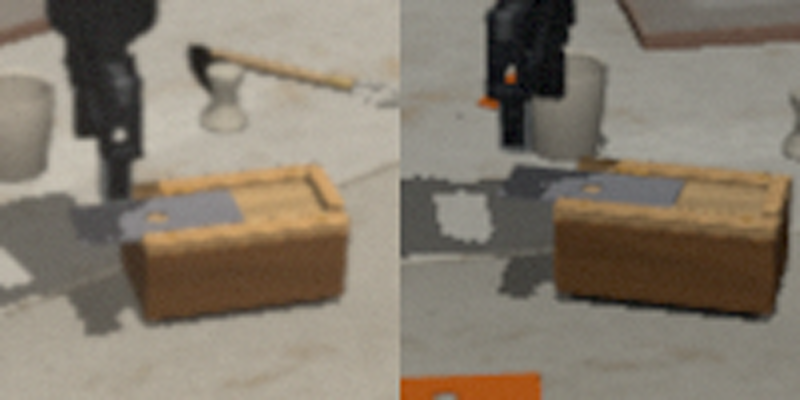

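Request:
{"api": "play_rows", "payload": {"series": [[0,0.002,0,-4,1.5,-6,1],[0,0,0,0,0,-10,1],[0,0,0,0,0,-10,1],[0,0,0,0,0,-8,1],[0,0,0,0,0,0,1]]}}

```text
time: 12.28
position: [0.49, 0.0788, 0.0594]
ee_rot: [-0.693, 0.134, -0.139, 0.694]
ft_force: [-1.0, 0.6, -0.4]
width: 0.0853
```

```bash
python3 st.py
```

```text
12.2833 [490.0343  78.8425  59.3734] F [-1.0302  0.5622 -0.3809] w 0.08527604200605157 yawx -22.317856249744004 down [ 0.0071  0.0002 -1.    ]
```

Request:
{"api": "play_rows", "payload": {"series": [[0,0.005,0,0,-1,-9,1],[0,0,0,0,0,-7,1],[0,0,0,0,0,-5,1],[0,0,0,0,0,0,1]]}}

```text
time: 12.62
position: [0.4903, 0.0779, 0.037]
ee_rot: [-0.693, 0.136, -0.138, 0.694]
ft_force: [-0.2, 0.6, 0.3]
width: 0.0855
```

```bash
python3 st.py;python3 - <<'E'
from h import *
import pickle
pickle.dump(read_state(),open('w9.pkl','wb'))
w=read_camera('wrist')
cv2.imwrite('pics/w9.png',w)
a=read_camera('side')[150:250,265:365];b=read_camera('scene')[150:250,285:385]
cv2.imwrite('pics/p9.png',cv2.resize(np.hstack([b,a]),(800,400),interpolation=cv2.INTER_CUBIC))
E
```

```text
12.6167 [490.3376  77.875   37.0149] F [-0.1983  0.6323  0.3109] w 0.08551337467794866 yawx -22.30939433379638 down [ 0.0028  0.0003 -1.    ]
```

View pics/w9.png

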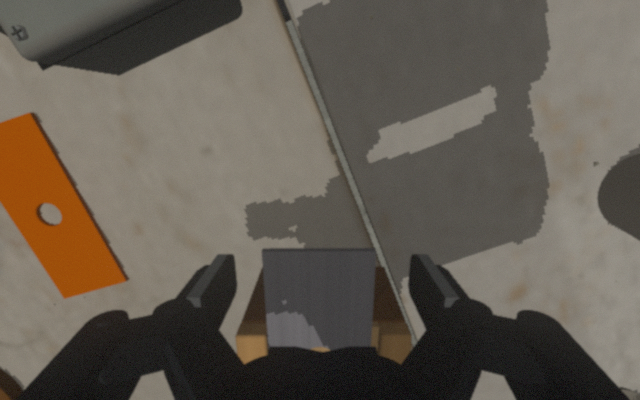

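View pics/p9.png

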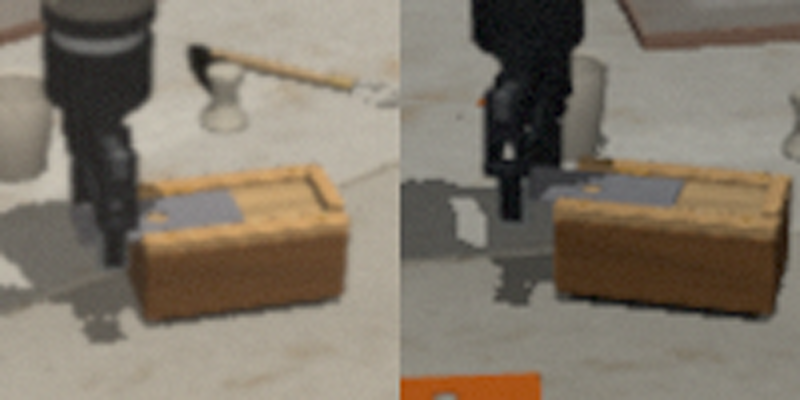

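```bash
python3 - <<'E'
from h import *
S=fixed('scene');D=fixed('side')
for off in(42.5,57):
  X=np.array([490.3-.379*off,77.9-.925*off,0])/1000
  for z in(.050,.058): 
    X[2]=z;a=proj(S,X);b=proj(D,X);print(off,z,(a[0]-285)*4,(a[1]-150)*4,(b[0]-265)*4+400,(b[1]-150)*4)
for g in (60,38,44):
  X=np.array([530.5-.925*g-.379*25,61.1+.379*g-.925*25,70])/1000
  a=proj(S,X);b=proj(D,X);print('rib near edge',g,(a[0]-285)*4,(a[1]-150)*4,(b[0]-265)*4+400,(b[1]-150)*4)
E
```

```text
42.5 0.05 108.44039423978757 278.37292464096345 514.2569342019224 231.12427520319022
42.5 0.058 108.4805134486594 268.8258112685662 514.0323252986545 220.50996431463147
57 0.05 112.96870593012272 289.75692693647966 508.6931647948909 240.67342526906145
57 0.058 113.02373443721763 280.1568460672171 508.4521757509626 229.9821549299055
rib near edge 60 80.3225146571965 244.0017558825972 496.8261666644594 191.33979724974324
rib near edge 38 111.00376170701361 240.40911428716174 528.1809876736397 194.3992348496206
rib near edge 44 102.65691356186835 241.38649417619763 519.6101675347827 193.56293955114245
```

Request:
{"api": "play_rows", "payload": {"series": [[0,0,0,0,0,0,0.3],[0,0,0,0,0,0,0.3],[0,0,0,0,0,0,0.3],[0,0,0,0,0,0,0.3]], "squeeze": 40}}

```text
time: 13.1
position: [0.4918, 0.0779, 0.0392]
ee_rot: [-0.693, 0.134, -0.139, 0.694]
ft_force: [0.3, 0.3, -0.4]
width: 0.0555
```

Request:
{"api": "play_rows", "payload": {"series": [[0,0,0,0,0,0,-1],[0,0,0,0,0,0,-1],[0,0,0,0,0,0,-1],[0,0,0,0,0,0,-1]], "squeeze": 40}}

```text
time: 13.43
position: [0.4917, 0.0774, 0.0396]
ee_rot: [-0.693, 0.134, -0.139, 0.694]
ft_force: [0.2, -0.3, 0.2]
width: 0.0488
```

```bash
python3 st.py;python3 - <<'E'
from h import *
a=read_camera('side')[150:250,265:365];b=read_camera('scene')[150:250,285:385]
cv2.imwrite('pics/p10.png',cv2.resize(np.hstack([b,a]),(800,400),interpolation=cv2.INTER_CUBIC))
E
```

```text
13.4333 [491.6634  77.4206  39.63  ] F [ 0.2158 -0.2789  0.1628] w 0.048800363419638074 yawx -22.27664987518129 down [ 0.0068 -0.0005 -1.    ]
```

View pics/p10.png

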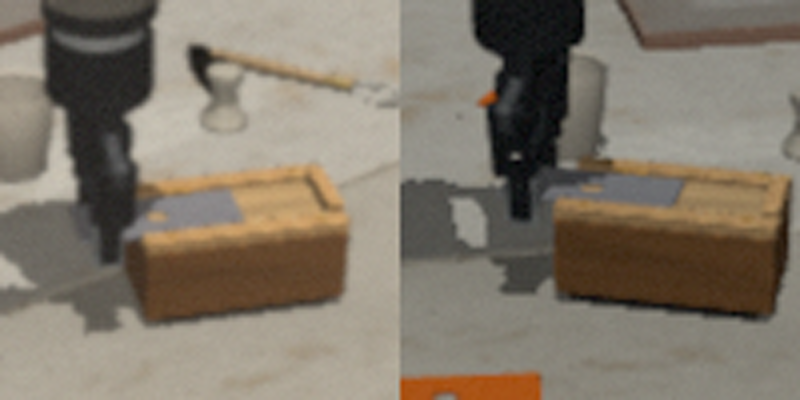

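Request:
{"api": "play_rows", "payload": {"series": [[0,0,0,0,0,0,-1],[0,0,0,0,0,0.3,-1]]}}

```text
time: 13.7
position: [0.4917, 0.0774, 0.0398]
ee_rot: [-0.694, 0.134, -0.139, 0.694]
ft_force: [-1.0, -0.7, -1.0]
width: 0.0487
```

Request:
{"api": "play_rows", "payload": {"series": [[0,0,0,0,0,1.5,-1],[0,0,0,0,0,2,-1],[0,0,0,0,0,2,-1]]}}

```text
time: 13.95
position: [0.491, 0.0776, 0.0449]
ee_rot: [-0.694, 0.135, -0.138, 0.694]
ft_force: [-0.8, -0.6, -2.8]
width: 0.0483
```

```bash
python3 st.py;python3 - <<'E'
from h import *
a=read_camera('side')[150:250,265:365];b=read_camera('scene')[150:250,285:385]
cv2.imwrite('pics/p11.png',cv2.resize(np.hstack([b,a]),(800,400),interpolation=cv2.INTER_CUBIC))
E
```

```text
13.95 [491.0104  77.561   44.941 ] F [-0.8112 -0.6222 -2.8152] w 0.04828373171232193 yawx -22.255986008471435 down [ 0.0048 -0.0004 -1.    ]
```

View pics/p11.png

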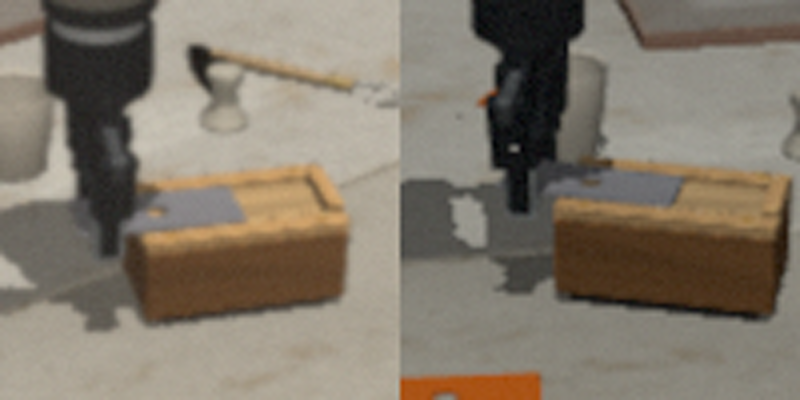

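Request:
{"api": "play_rows", "payload": {"series": [[0,0,0,0,0,3,-1],[0,0,0,0,0,5,-1],[0,0,0,0,0,8,-1],[0,0,0,0,0,12,-1],[0,0,0,0,0,15,-1],[0,0,0,0,0,15,-1],[0,0,0,0,0,10,-1],[0,0,0,0,0,0,-1],[0,0,0,0,0,0,-1]]}}

```text
time: 14.8
position: [0.4916, 0.0782, 0.1208]
ee_rot: [-0.693, 0.134, -0.14, 0.695]
ft_force: [-0.1, 0.2, -1.9]
width: 0.0486
```

```bash
python3 st.py;python3 - <<'E'
from h import *
import pickle
pickle.dump(read_state(),open('w12.pkl','wb'))
w=read_camera('wrist');cv2.imwrite('pics/w12.png',w)
A=read_camera('side');B=read_camera('scene');cv2.imwrite('pics/side12.png',A);cv2.imwrite('pics/scene12.png',B)
a=A[130:230,265:365];b=B[130:230,285:385]
cv2.imwrite('pics/p12.png',cv2.resize(np.hstack([b,a]),(800,400),interpolation=cv2.INTER_CUBIC))
E
```

```text
14.8 [491.5791  78.1576 120.7625] F [-0.1113  0.1866 -1.918 ] w 0.04864044589478444 yawx -22.34479982303598 down [ 0.0088  0.0008 -1.    ]
```

View pics/p12.png

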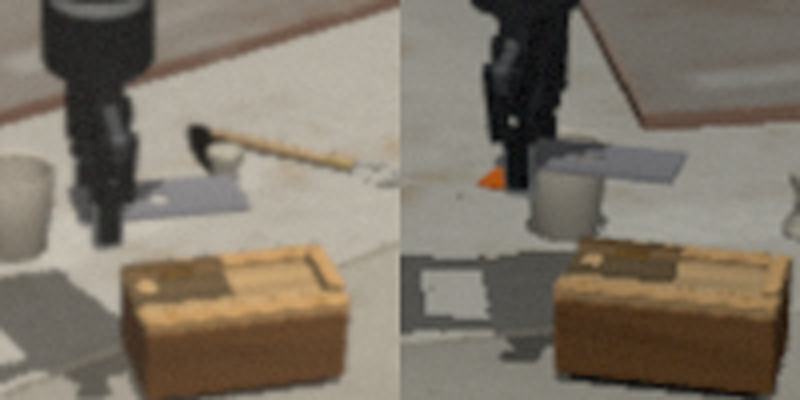

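View pics/w12.png

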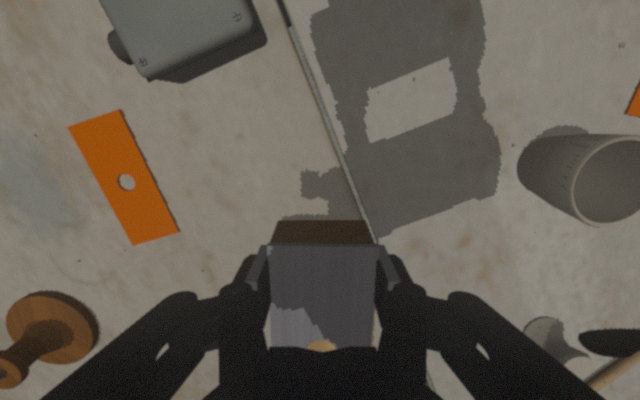

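The rib is lifted and looks level, and the stand is visible at the lower left (foot near (50,330)). I'll carry the rib to a spot where the wrist camera can see the peg.

Request:
{"api": "play_rows", "payload": {"series": [[0,0.004,0,7,-18,3,-1],[0,0.004,0,14,-36,3,-1],[0,0,0,14,-36,3,-1],[0,0,0,14,-36,3,-1],[0,0,0,14,-36,0,-1],[0,0,0,14,-36,0,-1],[0,0,0,12,-30,0,-1],[0,0,0,8,-20,0,-1],[0,0,0,0,0,0,-1],[0,0,0,0,0,0,-1]]}}

```text
time: 15.78
position: [0.5847, -0.1807, 0.122]
ee_rot: [-0.693, 0.143, -0.129, 0.695]
ft_force: [-0.1, 0.1, -1.0]
width: 0.0483
```

Request:
{"api": "play_rows", "payload": {"series": [[0,0,0,0,0,0,-1],[0,0,0,0,0,0,-1]]}}

```text
time: 15.95
position: [0.5835, -0.1796, 0.1202]
ee_rot: [-0.693, 0.144, -0.128, 0.695]
ft_force: [0.1, 0.6, -1.1]
width: 0.0484
```

```bash
python3 st.py;python3 - <<'E'
from h import *
import pickle
pickle.dump(read_state(),open('w13.pkl','wb'))
w=read_camera('wrist');cv2.imwrite('pics/w13.png',w)
E
```

```text
15.95 [ 583.4719 -179.5789  120.1526] F [ 0.0701  0.556  -1.0678] w 0.04842175453988319 yawx -22.16710546234628 down [-0.0222  0.0075 -0.9997]
```

View pics/w13.png

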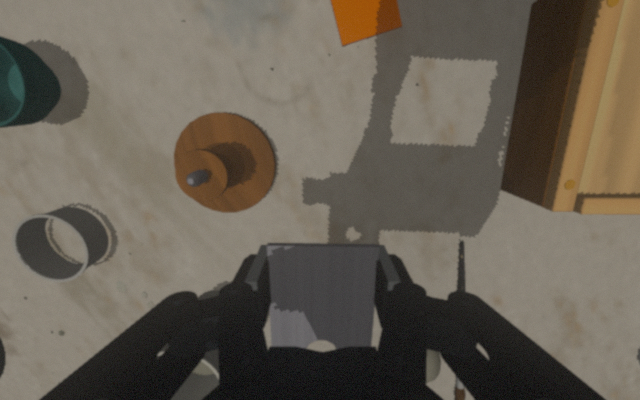

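```bash
python3 - <<'E'
from h import *
im=cv2.imread('pics/w13.png')
cv2.imwrite('pics/w13c.png',cv2.resize(im[105:215,165:285],None,fx=5,fy=5,interpolation=cv2.INTER_CUBIC))
E
```

```text
(no output)
```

View pics/w13c.png

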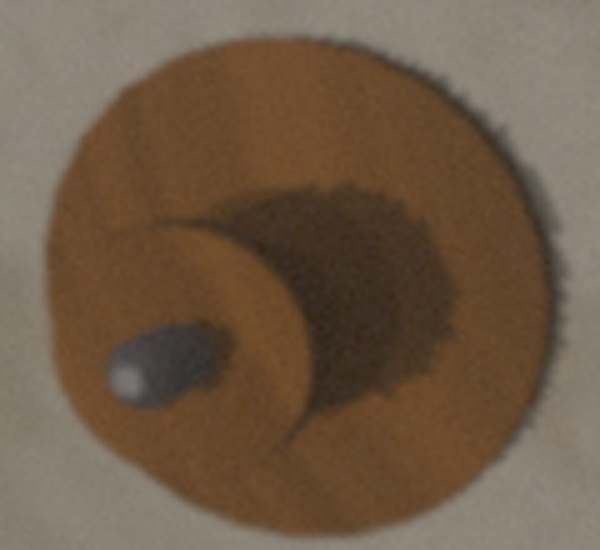

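```bash
python3 - <<'E'
from h import *
import pickle
np.set_printoptions(precision=1,suppress=True)
s=pickle.load(open('w13.pkl','rb'));C=wristcam(s)
f=lambda x,y:((x+.5)/5-.5+165,(y+.5)/5-.5+105)
print('top',plane(C,*f(126,381),.080)*1000,'foot',plane(C,*f(299,287),.013)*1000,'base',plane(C,*f(198,348),.062)*1000)
print('rad px->mm',np.linalg.norm(plane(C,*f(47,287),.013)-plane(C,*f(550,287),.013))*1000)
S=fixed('scene');D=fixed('side');s1=pickle.load(open('w1.pkl','rb'));C1=wristcam(s1)
g=((101.5)/6-.5+60,(394.5)/6-.5+200)
q=tri(ray(S,396.7,258.),ray(D,331.8,253.1),ray(C,*f(126,381)),ray(C1,*g));print(q[0]*1000,q[1])
q=tri(ray(C,*f(126,381)),ray(C1,*g));print(q[0]*1000,q[1])
# rib in hand
def P(u,v,t): # tool coords at tool y = t
    i=camera_info('wrist');T=np.array(i['tool_from_camera']);d=T[:3,:3]@np.array([(u-i['cx'])/i['fx'],(v-i['cy'])/i['fy'],1]);o=T[:3,3];return (o+d*(t-o[1])/d[1])*1000
print('rib end in tool',P(325,246,-.031),'hole top edge',P(322,341,-.031),'sides',P(268,255,-.031),P(379,255,-.031))
E
```

```text
top [ 522.6 -247.9   80. ] foot [ 520.9 -245.2   13. ] base [ 522.7 -245.    62. ]
rad px->mm 88.06346861839401
[ 522.2 -247.4   78. ] [np.float64(0.8077263161537833), np.float64(0.8499851281568755), np.float64(1.449586710775306), np.float64(1.1164190320867737)]
[ 523.  -251.5   72.7] [np.float64(0.18336398098853918), np.float64(0.18336398098856677)]
rib end in tool [-17.2 -31.    2.4] hole top edge [ 34.3 -31.    1.1] sides [-12.7 -31.  -23. ] [-12.8 -31.   26.5]
```

Request:
{"api": "play_rows", "payload": {"series": [[0,-0.008,0,-15,-8,0,-1],[-0.004,-0.008,0,-25,-13,0,-1],[-0.004,-0.006,-0.002,-25,-13,0,-1],[0,0,0,-22,-11,0,-1],[0,0,0,-12,-6,0,-1],[0,0,0,0,0,0,-1],[0,0,0,0,0,0,-1],[0,0,0,0,0,0,-1]]}}

```text
time: 16.67
position: [0.4807, -0.221, 0.1211]
ee_rot: [-0.694, 0.131, -0.132, 0.695]
ft_force: [0.0, 0.8, -1.5]
width: 0.0483
```

```bash
python3 st.py
```

```text
16.6667 [ 480.7407 -220.9966  121.0828] F [ 0.0218  0.7612 -1.4955] w 0.04830093620005393 yawx -21.46970071647987 down [ 0.0013  0.0007 -1.    ]
```

Request:
{"api": "play_rows", "payload": {"series": [[0,0,0,1,-5,-10,-1],[0,0,0,1,-4.5,-12,-1],[0,0,0,0,0,-12,-1],[0,0,0,0,0,-10,-1],[0,0,0,0,0,0,-1],[0,0,0,0,0,0,-1]]}}

```text
time: 17.17
position: [0.4881, -0.2288, 0.0731]
ee_rot: [-0.695, 0.127, -0.131, 0.695]
ft_force: [0.6, -0.1, -1.5]
width: 0.0486
```

```bash
cat > look.py <<'E'
from h import *
import sys
n=sys.argv[1]
A=read_camera('side');B=read_camera('scene');cv2.imwrite(f'pics/side{n}.png',A);cv2.imwrite(f'pics/scene{n}.png',B)
b=B[225:300,350:425];a=A[215:290,285:360]
cv2.imwrite(f'pics/p{n}.png',cv2.resize(np.hstack([b,a]),(800,400),interpolation=cv2.INTER_CUBIC))
E
python3 st.py; python3 look.py 14
```

```text
17.1667 [ 488.149  -228.7578   73.1402] F [ 0.5534 -0.1241 -1.4798] w 0.048553901849921165 yawx -21.05450356825488 down [ 0.005  -0.0008 -1.    ]
```

View pics/p14.png

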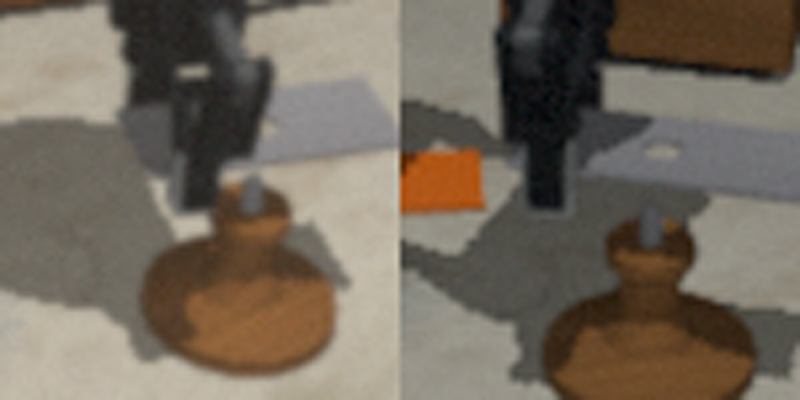

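```bash
python3 - <<'E'
from h import *
np.set_printoptions(precision=1,suppress=True)
S=fixed('scene');D=fixed('side')
f=lambda x,y,o:((x+.5)/5.3333-.5+o[0],(y+.5)/5.3333-.5+o[1])
hs=f(271,127,(350,225));hd=f(263,152,(285,215))
for z in(.096,.1,.104):print(z,plane(S,*hs,z)*1000,plane(D,*hd,z)*1000)
print(tri(ray(S,*hs),ray(D,*hd)))
u=np.array([np.cos(np.radians(-21.05)),np.sin(np.radians(-21.05))])
print('pred',np.array([488.1,-228.8])+42.3*u)
# peg in this pic
print('pegtop',tri(ray(S,*f(252,182,(350,225))),ray(D,*f(251,212,(285,215)))))
E
```

```text
0.096 [ 538.6 -240.1   96. ] [ 528.1 -236.8   96. ]
0.1 [ 534.6 -243.6  100. ] [ 526.7 -243.4  100. ]
0.104 [ 530.5 -247.2  104. ] [ 525.3 -249.9  104. ]
(array([ 0.5, -0.3,  0.1]), [np.float64(1.7028656322041815), np.float64(1.7028656322041744)])
pred [ 527.6 -244. ]
pegtop (array([ 0.5, -0.2,  0.1]), [np.float64(1.190422470573498), np.float64(1.1904224705736082)])
```

Request:
{"api": "play_rows", "payload": {"series": [[0,0.003,0,-5.5,-2.8,0,-1],[0,0,0,0,0,0,-1],[0,0,0,0,0,0,-1]]}}

```text
time: 17.52
position: [0.4831, -0.2322, 0.0749]
ee_rot: [0.696, -0.127, 0.131, -0.695]
ft_force: [-0.4, -0.2, -1.5]
width: 0.0486
```

```bash
python3 st.py; python3 look.py 15; python3 - <<'E'
from h import *
np.set_printoptions(precision=1,suppress=True)
D=fixed('side');S=fixed('scene')
f=lambda x,y,o:((x+.5)/5.3333-.5+o[0],(y+.5)/5.3333-.5+o[1])
print(plane(D,*f(251,212,(285,215)),.0785)*1000,plane(S,*f(252,182,(350,225)),.0785)*1000)
E
```

```text
17.5167 [ 483.123  -232.1656   74.8686] F [-0.4317 -0.2411 -1.4977] w 0.048579935310475345 yawx -21.006599258784597 down [ 0.0041 -0.0026 -1.    ]
[ 519.9 -253.8   78.5] [ 520.7 -248.9   78.5]
```

View pics/p15.png

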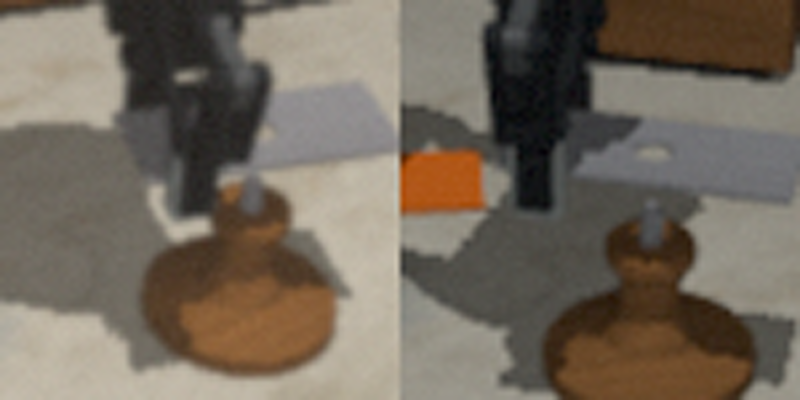

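```bash
python3 - <<'E'
import cv2,numpy as np
a=cv2.imread('pics/side15.png')[235:270,318:350]
cv2.imwrite('pics/z.png',cv2.resize(a,None,fx=18,fy=16,interpolation=cv2.INTER_NEAREST))
E
```

```text
(no output)
```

View pics/z.png

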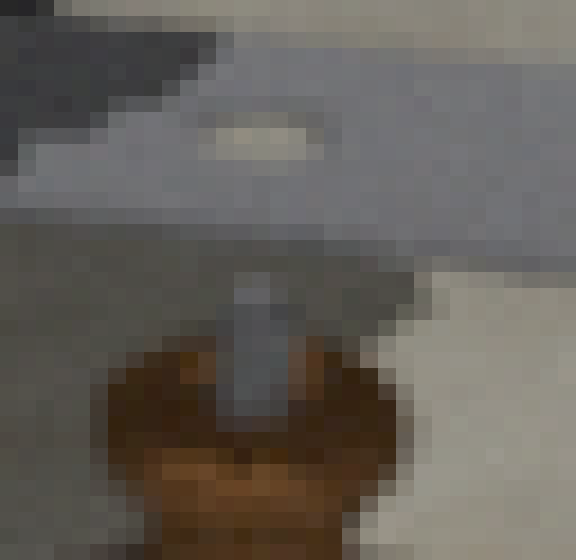

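```bash
python3 - <<'E'
from h import *
np.set_printoptions(precision=1,suppress=True)
D=fixed('side')
for z in(.1,.1025,.105):print(plane(D,318+263/18-.5,235+142/16-.5,z)*1000)
print(plane(D,318+253/18-.5,235+280/16-.5,.0795)*1000)
E
```

```text
[ 522.6 -243.9  100. ]
[ 521.7 -248.   102.5]
[ 520.9 -252.1  105. ]
[ 521.2 -245.9   79.5]
```

Request:
{"api": "play_rows", "payload": {"series": [[0.003,0.004,0,-1.5,1,-5,-1],[0,0,0,0,0,-5,-1],[0,0,0,0,0,-4,-1],[0,0,0,0,0,0,-1],[0,0,0,0,0,0,-1]]}}

```text
time: 18.03
position: [0.4815, -0.2312, 0.0597]
ee_rot: [-0.695, 0.129, -0.129, 0.695]
ft_force: [-0.1, 0.6, -0.9]
width: 0.0489
```

```bash
python3 st.py; python3 look.py 16;  python3 - <<'E'
import cv2,numpy as np
a=cv2.imread('pics/side16.png')[235:270,318:350];b=cv2.imread('pics/scene16.png')[240:275,380:415]
cv2.imwrite('pics/z16.png',np.hstack([cv2.resize(b,(400,400),interpolation=0),cv2.resize(a,(366,400),interpolation=0)]))
E
```

```text
18.0333 [ 481.515  -231.1612   59.7175] F [-0.0645  0.6274 -0.8533] w 0.04890408892744702 yawx -21.028379476518857 down [ 0.0004  0.0004 -1.    ]
```

View pics/z16.png

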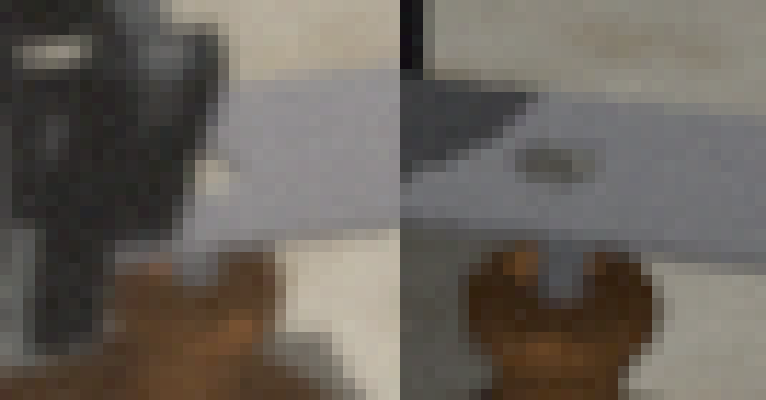

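Request:
{"api": "play_rows", "payload": {"series": [[0,0,0,0.6,0,-2,-1],[0,0,0,0,0,-2,-1],[0,0,0,0,0,-1.5,-1]]}}

```text
time: 18.38
position: [0.4826, -0.2314, 0.0545]
ee_rot: [0.695, -0.128, 0.13, -0.695]
ft_force: [-0.8, -0.3, -1.9]
width: 0.0483
```

Request:
{"api": "play_rows", "payload": {"series": [[0,0,0,0,0,-1,-1],[0,0,0,0,0,-1,-1]]}}

```text
time: 18.55
position: [0.4827, -0.2314, 0.0522]
ee_rot: [0.695, -0.128, 0.13, -0.695]
ft_force: [0.1, -0.9, -0.5]
width: 0.0489
```

Request:
{"api": "play_rows", "payload": {"series": [[0,0,0,0,0,-1,-1],[0,0,0,0,0,-1,-1]]}}

```text
time: 18.72
position: [0.4827, -0.2314, 0.05]
ee_rot: [0.695, -0.128, 0.13, -0.695]
ft_force: [-0.2, -0.7, -1.0]
width: 0.0484
```

```bash
python3 st.py; python3 look.py 17;  python3 - <<'E'
import cv2,numpy as np
a=cv2.imread('pics/side17.png')[235:270,318:350];b=cv2.imread('pics/scene17.png')[240:275,380:415]
cv2.imwrite('pics/z17.png',np.hstack([cv2.resize(b,(400,400),interpolation=0),cv2.resize(a,(366,400),interpolation=0)]))
E
```

```text
18.7167 [ 482.6702 -231.4144   49.9663] F [-0.2194 -0.7447 -0.9988] w 0.04838187214125528 yawx -21.02111575970008 down [ 0.0016 -0.0004 -1.    ]
```

View pics/z17.png

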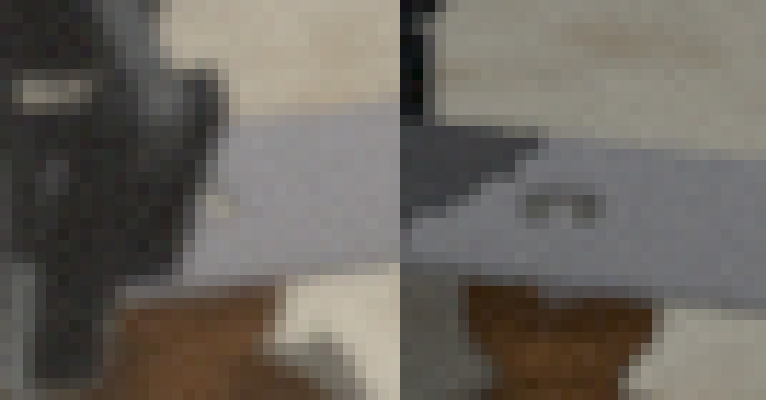

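Request:
{"api": "play_rows", "payload": {"series": [[0,0,0,0,0,-1,-1],[0,0,0,0,0,-1,-1],[0,0,0,0,0,-1,-1]]}}

```text
time: 19.07
position: [0.4827, -0.2315, 0.0469]
ee_rot: [0.695, -0.128, 0.13, -0.695]
ft_force: [-0.5, 0.3, -0.3]
width: 0.0486
```

Request:
{"api": "play_rows", "payload": {"series": [[0,0,0,0,0,-1,-1],[0,0,0,0,0,-1,-1],[0,0,0,0,0,-1,-1]]}}

```text
time: 19.32
position: [0.4828, -0.2315, 0.0436]
ee_rot: [0.695, -0.128, 0.13, -0.695]
ft_force: [-0.1, 0.6, -0.7]
width: 0.0488
```

Request:
{"api": "play_rows", "payload": {"series": [[0,0,0,0,0,-0.9,-1],[0,0,0,0,0,-0.9,-1]]}}

```text
time: 19.48
position: [0.4827, -0.2315, 0.0416]
ee_rot: [0.695, -0.128, 0.13, -0.695]
ft_force: [-0.4, -0.4, -1.1]
width: 0.0485
```

Request:
{"api": "play_rows", "payload": {"series": [[0,0,0,0,0,-0.8,-1],[0,0,0,0,0,-0.8,-1]]}}

```text
time: 19.65
position: [0.4827, -0.2314, 0.0397]
ee_rot: [0.695, -0.128, 0.13, -0.695]
ft_force: [0.7, -0.3, -1.1]
width: 0.0487
```

```bash
python3 st.py; python3 look.py 18;  python3 - <<'E'
import cv2,numpy as np
a=cv2.imread('pics/side18.png')[235:270,318:350];b=cv2.imread('pics/scene18.png')[240:275,380:415]
cv2.imwrite('pics/z18.png',np.hstack([cv2.resize(b,(400,400),interpolation=0),cv2.resize(a,(366,400),interpolation=0)]))
E
```

```text
19.65 [ 482.7134 -231.4335   39.7435] F [ 0.6792 -0.2988 -1.1428] w 0.04871634456531486 yawx -21.021374093746957 down [ 0.0017 -0.0005 -1.    ]
```

View pics/z18.png

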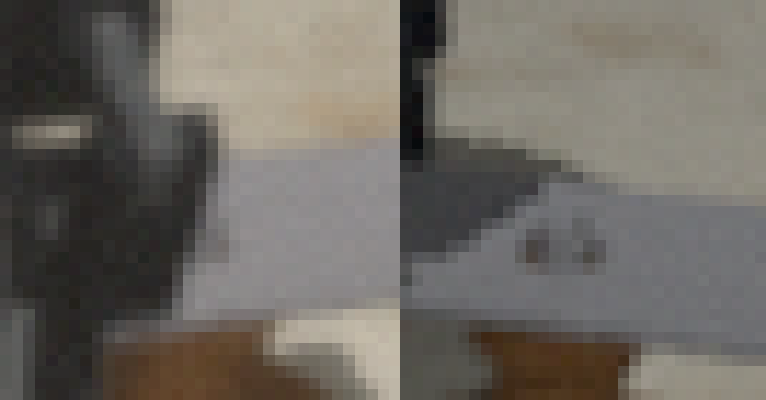

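Peg is through the hole, roughly centred. I'll lower slowly to touch.

Request:
{"api": "play_rows", "payload": {"series": [[0,0,0,0,0,-0.7,-1],[0,0,0,0,0,-0.7,-1]]}}

```text
time: 19.92
position: [0.4828, -0.2314, 0.0384]
ee_rot: [0.695, -0.128, 0.13, -0.695]
ft_force: [-0.7, -0.6, -0.5]
width: 0.049
```

Request:
{"api": "play_rows", "payload": {"series": [[0,0,0,0,0,-0.6,-1],[0,0,0,0,0,-0.6,-1]]}}

```text
time: 20.08
position: [0.4828, -0.2315, 0.037]
ee_rot: [0.695, -0.128, 0.13, -0.695]
ft_force: [0.3, 0.1, -0.5]
width: 0.0487
```

Request:
{"api": "play_rows", "payload": {"series": [[0,0,0,0,0,-0.6,-1]]}}

```text
time: 20.17
position: [0.4828, -0.2315, 0.0364]
ee_rot: [0.695, -0.128, 0.13, -0.695]
ft_force: [0.6, -0.0, -1.1]
width: 0.0487
```

Request:
{"api": "play_rows", "payload": {"series": [[0,0,0,0,0,-0.6,-1]]}}

```text
time: 20.25
position: [0.4828, -0.2315, 0.0358]
ee_rot: [0.695, -0.128, 0.13, -0.695]
ft_force: [0.4, 0.1, -2.1]
width: 0.0486
```

Request:
{"api": "play_rows", "payload": {"series": [[0,0,0,0,0,-0.6,-1]]}}

```text
time: 20.33
position: [0.4828, -0.2315, 0.0351]
ee_rot: [0.695, -0.128, 0.13, -0.695]
ft_force: [-1.4, -0.7, -0.8]
width: 0.0486
```

Request:
{"api": "play_rows", "payload": {"series": [[0,0,0,0,0,-0.5,-1]]}}

```text
time: 20.42
position: [0.4828, -0.2315, 0.0346]
ee_rot: [0.695, -0.128, 0.13, -0.695]
ft_force: [-0.4, 0.6, -0.7]
width: 0.0487
```

Request:
{"api": "play_rows", "payload": {"series": [[0,0,0,0,0,-0.5,-1]]}}

```text
time: 20.5
position: [0.4829, -0.2315, 0.0342]
ee_rot: [0.695, -0.128, 0.13, -0.695]
ft_force: [-0.7, 0.9, 2.4]
width: 0.0488
```

Request:
{"api": "play_rows", "payload": {"series": [[0,0,0,0,0,-0.5,-1]]}}

```text
time: 20.58
position: [0.483, -0.2316, 0.034]
ee_rot: [0.695, -0.128, 0.13, -0.695]
ft_force: [-1.2, 0.5, 4.1]
width: 0.0485
```

Request:
{"api": "play_rows", "payload": {"series": [[0,0,0,0,0,-0.5,-1]]}}

```text
time: 20.67
position: [0.4832, -0.2317, 0.0338]
ee_rot: [0.696, -0.128, 0.13, -0.695]
ft_force: [-1.3, 0.6, 4.2]
width: 0.0486
```

Request:
{"api": "play_rows", "payload": {"series": [[0,0,0,0,0,-0.5,-1]]}}

```text
time: 20.75
position: [0.4834, -0.2318, 0.0338]
ee_rot: [0.696, -0.128, 0.13, -0.695]
ft_force: [-1.6, 1.8, 5.3]
width: 0.0485
```

Request:
{"api": "play_rows", "payload": {"series": [[0,0,0,0,0,0,-1],[0,0,0,0,0,0,0.3],[0,0,0,0,0,0,0.6],[0,0,0,0,0,0,0.8],[0,0,0,0,0,0,1],[0,0,0,0,0,0,1],[0,0,0,0,0,0,1],[0,0,0,0,0,0,1]]}}

```text
time: 21.42
position: [0.4835, -0.232, 0.033]
ee_rot: [0.696, -0.128, 0.13, -0.695]
ft_force: [-0.7, 0.6, -0.5]
width: 0.0853
```

```bash
python3 st.py; python3 look.py 19; python3 -c "
from h import *
cv2.imwrite('pics/w19.png',read_camera('wrist'))"
```

```text
21.4167 [ 483.5029 -231.9516   33.0456] F [-0.7493  0.6013 -0.548 ] w 0.08527741864651936 yawx -21.018793922235965 down [ 0.0037 -0.0019 -1.    ]
```

View pics/p19.png

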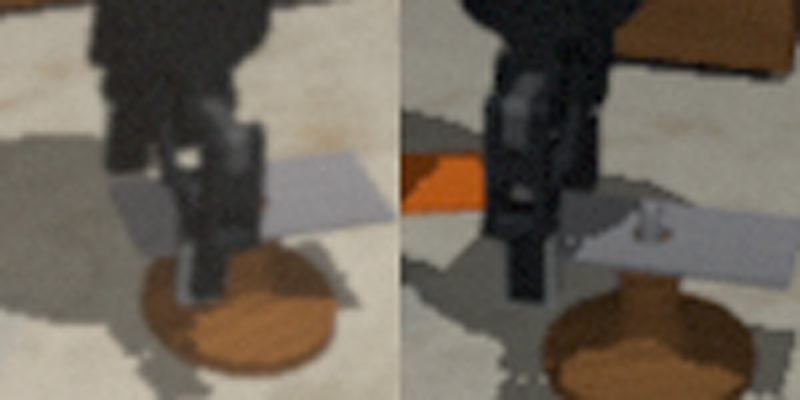

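View pics/w19.png

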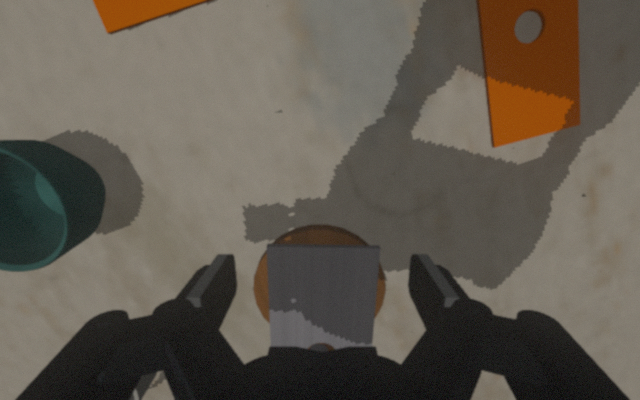

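Released: the rib lies flat on the stand with the peg through the hole (side crop (650,225)), and both fingers are clear. I'll back straight up.

Request:
{"api": "play_rows", "payload": {"series": [[0,0,0,0,0,5,1],[0,0,0,0,0,10,1],[0,0,0,0,0,20,1],[0,0,0,0,0,30,1],[0,0,0,0,0,30,1],[0,0,0,-20,0,30,1],[0,0,0,-20,20,20,1],[0,0,0,-20,30,0,1],[0,0,0,0,0,0,1],[0,0,0,0,0,0,1]]}}

```text
time: 22.4
position: [0.42, -0.1799, 0.1912]
ee_rot: [0.696, -0.126, 0.132, -0.694]
ft_force: [0.5, -0.4, 0.5]
width: 0.0858
```

```bash
python3 st.py; python3 look.py 20; python3 -c "
from h import *
import pickle
pickle.dump(read_state(),open('w20.pkl','wb'))
cv2.imwrite('pics/w20.png',read_camera('wrist'))"
```

```text
22.4 [ 420.0431 -179.9348  191.1519] F [ 0.5285 -0.439   0.5378] w 0.08575855129095704 yawx -21.070788342618524 down [ 0.0079 -0.0046 -1.    ]
```

View pics/p20.png

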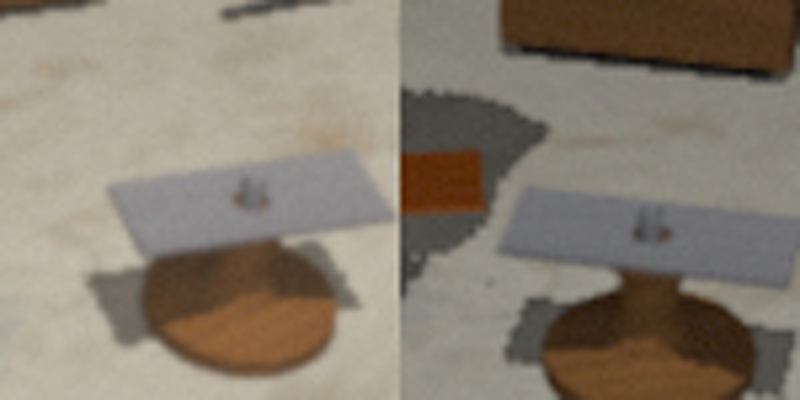

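View pics/scene20.png

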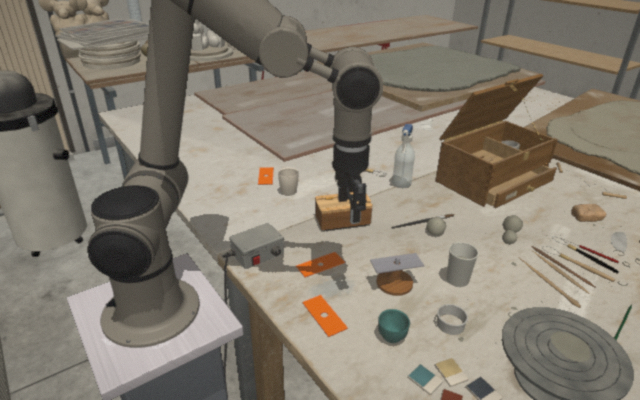

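The rib lies flat on the shoulder with the peg through its hole at scene (397,261). The gripper is clear, and the cup and clay lump are where they were; the stamp is hidden behind the gripper. I'll hand in.

```bash
python3 -c "
from workcell import *
print(sign_off())"
```

```text
the job is handed in; nothing more can be done
None
```

The steel rib is on the stand: it lies flat on the shoulder with the peg through its hole, and the gripper is open and well clear. I handed the job in at about 22.5 s and got no verdict back.

**What I did:** I pressed on the rib with about 7–13 N (wrist reading, sampled at the end of each move) and slid it until about 43 mm stuck out of the tray. I then pinched it by its sides at 40 N, lifted it clear and lowered it over the peg. The last touch on the shoulder read about 5 N, and then I released it.

**Last checks:** The scene and side pictures show the rib level with the peg roughly centred in its hole. The wrist force was near zero, and the cup and clay lump looked unmoved. The stamp was hidden behind the gripper in the last picture, so I could not check it, but the arm never went near it.

**What disagreed:**
- **Fingertips:** When shut they touched the rib about 33 mm lower on the TCP reading than the stated 25 mm nose implies. I set the heights by touch and pictures instead.
- **Grip width:** The opening read about 48.6 mm on the 50 mm rib.
- **Peg position:** Single-camera estimates of where the peg stood differed by a few millimetres. I settled that by comparing hole and peg in the side view while lowering.

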